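Shorten the sanding jig by one hole and lay the clip in it

TASK

The sanding jig is still set one hole too long for the white clip. Squeeze in the sprung button on the square tube and slide the outer tube gently inwards, so that the gap between the two cork-faced stops closes, until the button clicks out through the very next hole; do not force the tube against the button. Then lay the clip on its feet lengthwise in the shortened gap between the stops, let go, and leave the sanding block and the screwdriver where they lie.

Things in the scene. Friction and masses are not known exactly. Their poses are not given: they have to be found in the camera images.
- sanding_jig: Jig fixed to the table: plywood board 170 (x) x 255 (y) x 15 mm, origin at the centre of its underside, z up. Above x = -45 mm a square telescoping tube runs along y, its axis 46 mm above the table: a thin inner tube is fixed in a grey block (y = -117 to -77, 63 mm high) and a 26 x 26 mm aluminium outer tube with three 11 mm holes in its -x face (y = -26 to +120 at the start) slides over it.
- sleeve (a joint): How far the outer tube has slid inwards (jig's -y), in m; 0 at the start, with the button in its first hole, under 1 mm play. The next hole, 25 to 50 mm on, is not measured: feel for it slowly; the button springs out by itself and the tube then stops hard against it. Sliding takes 1.5 to 3 N, getting the wall over the button's nose up to 8 N. A side load over 15 N spoils the button.
- button (a joint): How far the button is pressed in, in m: 0 fully out, 0.0053 flush with the outer tube's face, about 0.0068 when held down under the tube wall between two holes. Spring: 1 N fully out, 3 N when in.
- button_top (a point): Tip of the button: a round-nosed steel pin 10 mm wide on the inner tube that stands 5 mm out of the outer tube's -x face at mid height, 46 mm above the table; pressed towards jig +x; it does not travel with the outer tube. Pinching the outer tube here across jig x (26 mm plus the button) presses it flush; when the tube is then moved its wall rides over the nose.
- fixed_stop (a point): Middle of the cork face of the fixed stop, an aluminium angle by the grey block: face at jig y = -70 mm, from x = -12 to +78 (this point: x = +33), its top lip flared outwards up to 52 mm above the table.
- far_stop (a point): Middle of the cork face of the far stop, a plate on the side of the outer tube that travels with it: about 95 mm from the fixed one at the start, and a few mm farther from it than the clip is long once the tube is in the next hole; x = -25 to +65, 18 to 52 mm above the table, with the same flared lip.
- clip: White-primed clip, an arched lever 59 (x) x 22 (y) x 29 (z) mm, 18 g, standing on feet at its two x ends; origin at the centre of its underside, z up. Its arched back (x = -16 to +14 mm, z = 17 to 29 mm) is grasped across the 22 mm width. Either end may face either stop.
- sanding_block: Bystander: black rubber sanding block 62 x 110 x 45 mm, origin at the centre of its underside.
- screwdriver: Bystander: screwdriver with an amber handle, 165 mm long (y), origin at its middle on the table.
There are look-alikes about, which are no part of the job. Leave any black or blue look-alike of the clip alone.

How it is judged:
On the way, in this order (a step that is already met when the one before it is completed fails the run):
1. the button is squeezed in and the outer tube has slid off its first hole over it (value of joint sleeve above 0.012 m and value of joint button above 0.005 m), for 0.1 s.
2. the button stands out again through the next hole (value of joint sleeve between 0.024 and 0.042 m and value of joint button below 0.002 m), for 0.2 s.
At the end, for the whole second after the job is handed in: The outer tube sits in the next hole with the button standing out again (within 2 mm); the clip lies in the gap between the two stops: flat on the board, upright within 0.12 rad, along the jig's y within 0.3 rad, clear of the tube and on the stops' width (jig x -5 to 60 mm); at rest (all of step 2 and x of clip in the frame of sanding_jig between -0.005 and 0.06 m and y of clip in the frame of sanding_jig between -0.046 and -0.03 m and z of clip in the frame of sanding_jig between 0.012 and 0.019 m and angle between clip's own z axis and vertical below 0.12 rad and angle between the x axis of clip and the y axis of sanding_jig, either way round below 0.3 rad and linear speed of clip below 0.02 m/s); the robot touches nothing.
It fails at once if the outer tube is forced against the button (contact force between sleeve and button above 15 N).
It fails at once if the sanding block or the screwdriver is shoved away (distance of any of sanding_block, screwdriver from where it was at the start of the episode above 0.03 m).
It also fails if it takes over 48 s, if anything falls off the work surface, if the arm or the gripper's body presses on something with over 40 N, if the wrist force passes 120 N, or if a joint passes its speed limit or range.

ROBOT

A 6-joint arm with a two-finger parallel gripper is mounted at the origin on a cart in front of the work surface, level with it; the furniture and walls round the work are solid. World frame = base frame: x ahead of the robot, y to its left, z up, the work surface at z = 0. Lengths are in m, angles in rad, forces in N, time in s.
With the tool pointing down it reaches from about 0.325 to 0.875 m from the base axis. Payload 4.4 kg.
Tool frame: the origin (TCP) lies on the centre line of the jaws, within the pads' length; the fingertips stand 8 mm ahead of it and the grasp point (between the pads) lies 11 mm behind it; z points along the fingers, y is the direction in which the jaws open and shut (so a half turn about z gives the same grasp; the last joint's range is limited). The gripper opens to 85 mm and grips with 20 to 120 N. Pads are 22 mm wide; open, the fingers measure 114 mm over their backs; the gripper's body (76 mm by 85 mm) begins 54 mm behind the grasp point. The pads swing forward as they close: fully open they stand 13 mm farther back than shut.
Start: joints at [-1.452, 0.207, 1.542, -0, 1.393, -0.15], TCP at [0.153, -0.554, 0.239] pointing down, gripper open.
Joint ranges: [-2.73, 2.73], [-0.86, 2.22], [0.23, 2.46], [-1.11, 4.25], [0.08, 2.63], [-2.82, 2.82]. Speed limits (rad/s): [2.79, 2.79, 3.14, 3.14, 3.14, 3.14].

INTERFACE

Orientations are given as a 3x3 rotation matrix whose columns are the frame's x, y, z axes.
In Python, from plant import status, read_camera, calibration, ticket gives the robot as it stands.
- The arm moves only by the tool servo_tool, never from a script. Its argument "moves" is a list of rows, each an object with "twist": the turn, a rotation vector about the tool's x, y, z in units of 8 degrees (1.0 is 8 degrees), a list of three; "translation": the shift along the tool's x, y, z in units of 30 mm (1.0 is 30 mm), a list of three; "grip": the closure, from -1 (fully open) to 1 (shut). A call has 1 to 5 rows; each row shifts and turns the commanded pose from where the row before left it, along the tool's axes as they then stand; what a row does not reach is not made up. A row lasts 1/8 s, in which the tool goes at most 62.5 mm and 10.7 degrees, less where a joint would pass 70% of its speed; a pose out of reach is approached as far as the arm can. A call is refused whole if a number of a shift passes 1 or a number of a turn 1, either way. A call with a gripper value outside its range is refused whole. The fingers move at their own pace and stop on an object; the grip force is fixed at half the most. Time passes only in rows, so rows that do not move let the fingers close. It gives the time, the measured TCP pose, the force and the opening at its end, in the units of the state.
- status.state(): the state, without advancing time (a new reading comes with each control period).
- read_camera(name): name is "scene" or "top" or "wrist"; returns (picture, depth): 420x560x3 uint8, red, green, blue; 420x560 float32, m along the optical axis (not along the pixel's ray), 0 where there is no reading.
- calibration(name): a dict with "intrinsics" (3x3 intrinsics, pixels), "k1" (the pictures are not rectified: a ray, as slopes to the right and down, at radius r is drawn at 1 + k1 r^2 times it, then the intrinsics apply), "camera_from_world" (4x4, takes a point from world to camera coordinates). Camera axes: x right, y down, z forward; pixel columns grow to the right and rows downward; lengths in m; the calibration is good to about 2 mm. A picture is of the moment at which its call begins: read the wrist's pose just before it. calibration takes no time and is no camera call; for the wrist camera it gives the pose at the moment of the call.
- ticket.job_done(): hands the job in, once; it reports no verdict.
The state is a dict: "time_s": time; "joint_pos": joint angles; "joint_velocities": joint speeds; "effort": joint torques, N m; "tool_pos": TCP position; "ee_rot": TCP orientation; "ft_force": force on the tool from outside, world axes, zero at the start; "wrist_torque": the same for the moment, N m; "grip_width": finger opening in m.
Only numpy, scipy, OpenCV 4.12 (cv2) and the standard library are available. Lean on these libraries where they do the work, as an engineer would, in place of code of your own. Each camera call takes 0.05 s, during which the arm holds its last target.

## Working session

There is one attempt and no reset: what is moved stays moved. The work goes in short steps, Python scripts to look and compute and a tool call to move; the robot and the scene stay as the last step left them, time stands still between calls to the robot, and variables do not carry over. Pictures are saved under pics/ and viewed, and the job is handed in when it is done.

Besides the shell and the picture viewer there is one more tool, called after ">>>" in YAML: its name, and indented under it one key for each argument. servo_tool: Moves the arm, as the interface text tells. Its arguments: {"type":"object","properties":{"moves":{"type":"array"}},"required":["moves"]}

```bash
ls -la; mkdir -p pics
cat > h.py <<'E'
import numpy as np, cv2, pickle
from plant import status, read_camera, calibration, ticket
def grab(name, tag):
    c=calibration(name); p,d=read_camera(name)
    cv2.imwrite(f'pics/{tag}.png', p[:,:,::-1])
    pickle.dump((c,p,d),open(f'{tag}.pkl','wb'))
    return c,p,d
def load(tag): return pickle.load(open(f'{tag}.pkl','rb'))
def cloud(c,d):
    K=np.array(c['intrinsics']);k1=c['k1'];T=np.array(c['camera_from_world'])
    h,w=d.shape
    u,v=np.meshgrid(np.arange(w),np.arange(h))
    pts=np.stack([u,v],-1).reshape(-1,1,2).astype(np.float64)
    xy=cv2.undistortPoints(pts,K,np.array([k1,0,0,0,0.])).reshape(h,w,2)
    P=np.concatenate([xy*d[...,None],d[...,None]],-1)
    R=T[:3,:3];t=T[:3,3]
    W=(P-t)@R
    W[d<=0]=np.nan
    return W
def proj(c,X):
    T=np.array(c['camera_from_world']);X=np.atleast_2d(X)
    p=X@T[:3,:3].T+T[:3,3]
    a,_=cv2.projectPoints(p,np.zeros(3),np.zeros(3),np.array(c['intrinsics']),np.array([c['k1'],0,0,0,0.]))
    return a.reshape(-1,2)
E
python3 - <<'E'
from h import *
s=status.state(); print(s)
for n in ['scene','top']:
    c,p,d=grab(n,n+'0'); print(n,c)
E
```

```text
total 12
drwxr-xr-x  3 agent agent 4096 Dec  5 18:00 .
drwxr-xr-x 23 root  root  4096 Dec  5 18:00 ..
drwxr-xr-x  2 agent agent 4096 Dec  5 18:00 pics
{'time_s': 0.0, 'joint_pos': array([-1.45251854e+00,  2.07407194e-01,  1.54296058e+00,  2.40960696e-05,
        1.39354801e+00, -1.50519439e-01]), 'joint_velocities': array([ 0.00198117,  0.00017433, -0.00021393,  0.00021762, -0.0003855 ,
        0.00061315]), 'effort': array([-6.86071380e-04, -3.83036828e+01, -2.91593277e+01, -2.16911690e-04,
        1.05476001e-02,  1.68162529e-05]), 'tool_pos': array([ 0.15259948, -0.55359994,  0.2381299 ]), 'ee_rot': array([[ 9.64092198e-01,  2.65567639e-01, -2.50581236e-04],
       [ 2.65567497e-01, -9.64089503e-01,  2.30969457e-03],
       [ 3.71797394e-04, -2.29330475e-03, -9.99997301e-01]]), 'ft_force': array([-0.20240774,  0.24420616, -0.01944169]), 'wrist_torque': array([ 8.35803557e-05,  1.02059167e-02, -2.83754343e-02]), 'grip_width': 0.08529445162168021}
scene {'intrinsics': array([[499.48910078,   0.        , 283.22119107],
       [  0.        , 499.48910078, 210.79773814],
       [  0.        ,   0.        ,   1.        ]]), 'k1': -0.04177443908590978, 'camera_from_world': array([[ 0.41870082, -0.90795778, -0.01738651, -0.24434371],
       [-0.41468407, -0.17412682, -0.89315003,  0.23685282],
       [ 0.80791506,  0.38117255, -0.44942267,  1.11530787],
       [ 0.        ,  0.        ,  0.        ,  1.        ]])}
top {'intrinsics': array([[531.95134826,   0.        , 282.2162113 ],
       [  0.        , 531.95134826, 209.36211984],
       [  0.        ,   0.        ,   1.        ]]), 'k1': -0.015566383465730234, 'camera_from_world': array([[ 0.00612995, -0.99960547,  0.0274102 , -0.06907929],
       [-0.98543638, -0.01069662, -0.16970775,  0.47264122],
       [ 0.16993399, -0.02597071, -0.98511317,  1.27884767],
       [ 0.        ,  0.        ,  0.        ,  1.        ]])}
```

View pics/scene0.png

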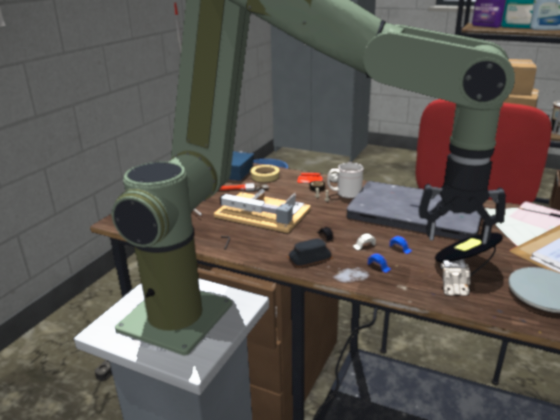

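View pics/top0.png

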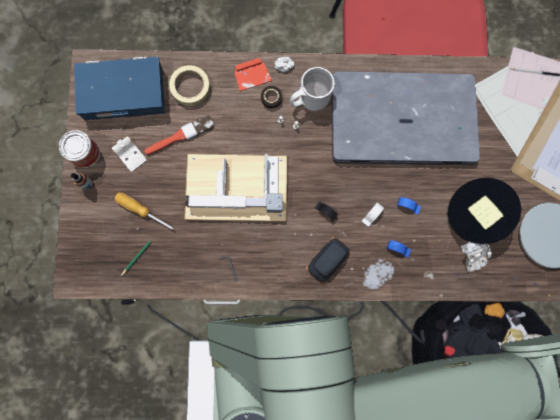

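The scene shows the jig at about (262,212), the white clip at (365,242), the black one at (326,233), blue ones at (400,243) and (378,262), and a whitish figure at (456,277). In the top view the jig is at (237,187) with its grey block at (275,203), the white clip at (373,214), the sanding block at (329,260) and the screwdriver at (145,212). Next I'll take close crops and measure.

Run:
```python
from h import *
c,p,d=load('top0'); 
a=cv2.resize(p[150:225,180:295],None,fx=6,fy=6,interpolation=cv2.INTER_CUBIC)
cv2.imwrite('pics/crop_jig.png',a[:,:,::-1])
a=cv2.resize(p[190:280,310:500],None,fx=4,fy=4,interpolation=cv2.INTER_CUBIC)
cv2.imwrite('pics/crop_clip.png',a[:,:,::-1])
W=cloud(c,d)
for (u,v) in [(373,214),(327,211),(408,205),(399,249),(476,256),(284,64),(378,274),(329,260),(145,212),(275,203),(200,201),(250,202),(235,170),(195,165)]:
    print((u,v),np.round(W[v,u],4))
```

```text
(373, 214) [ 0.4664 -0.2943  0.0267]
(327, 211) [nan nan nan]
(408, 205) [ 0.4903 -0.3838  0.0273]
(399, 249) [ 0.3781 -0.3565  0.0311]
(476, 256) [ 0.3614 -0.5462  0.0399]
(284, 64) [ 0.8673 -0.0679  0.0214]
(378, 274) [ 0.3175 -0.3087  0.001 ]
(329, 260) [ 0.3482 -0.1797  0.0474]
(145, 212) [0.4651 0.2762 0.0283]
(275, 203) [ 0.4846 -0.0467  0.0656]
(200, 201) [0.4882 0.1362 0.0621]
(250, 202) [0.4879 0.0145 0.0573]
(235, 170) [0.5796 0.056  0.0111]
(195, 165) [0.5903 0.1581 0.0157]
```

View pics/crop_jig.png

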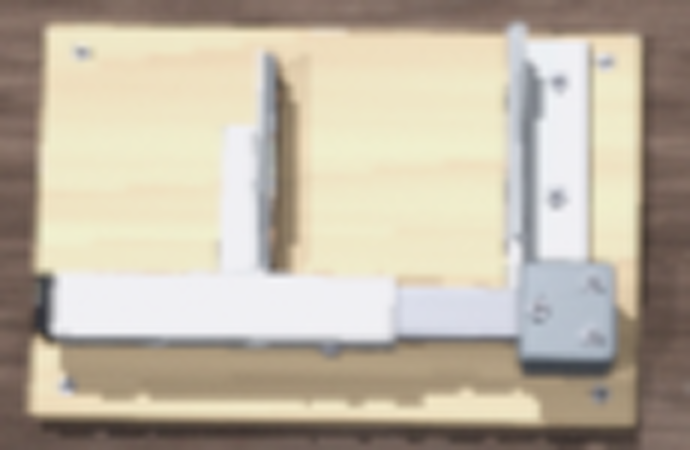

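View pics/crop_clip.png

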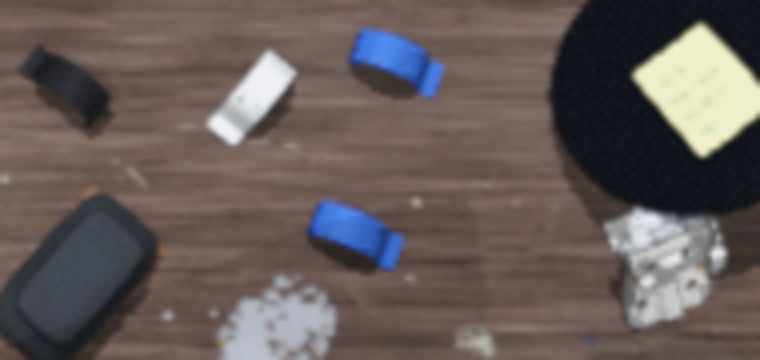

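The close crop confirms the white clip at top pixel (373,214), lying obliquely. The black one is at (327,211) and the blue ones at (408,205) and (399,249). The white figure at (476,256) is an astronaut and not a clip. Next I'll fit the jig pose.

```bash
cat >> h.py <<'E'
def ray_z(c,uv,z):
    K=np.array(c['intrinsics']);k1=c['k1'];T=np.array(c['camera_from_world'])
    xy=cv2.undistortPoints(np.array(uv,float).reshape(-1,1,2),K,np.array([k1,0,0,0,0.])).reshape(-1,2)
    R=T[:3,:3];t=T[:3,3]; o=-R.T@t
    dd=np.c_[xy,np.ones(len(xy))]@R
    s=(np.broadcast_to(z,(len(xy),))-o[2])/dd[:,2]
    return o+dd*s[:,None]
E
python3 - <<'E'
from h import *
c,p,d=load('top0')
f=lambda q:[(180+(x+.5)/6-.5,150+(y+.5)/6-.5) for x,y in q]
cor=f([(45,28),(640,38),(632,425),(30,415)])
P=ray_z(c,cor,0.015); print('board corners',np.round(P,4))
print('edges',np.linalg.norm(P[0]-P[1]),np.linalg.norm(P[2]-P[3]),np.linalg.norm(P[0]-P[3]),np.linalg.norm(P[1]-P[2]))
# fit: jig corners order: (x+85,y+127.5),(+85,-127.5),(-85,-127.5),(-85,127.5)
J=np.array([[85,127.5],[85,-127.5],[-85,-127.5],[-85,127.5]])/1000
Q=P[:,:2];cc=Q.mean(0);H=J.T@(Q-cc);a=np.arctan2(H[0,1]-H[1,0],H[0,0]+H[1,1]);print('centre',cc,'yaw',a)
R=np.array([[np.cos(a),-np.sin(a)],[np.sin(a),np.cos(a)]])
tj=lambda q:(q-cc)@R
print('resid',(tj(Q)-J)*1e3)
g=ray_z(c,f([(50,275),(398,285),(395,342),(52,340),(333,350),(255,342),(155,342)]),[.059]*4+[.046]*3)
print('tube',np.round(tj(g[:,:2])*1e3,1))
g=ray_z(c,f([(262,50),(277,50),(265,270),(516,25),(525,25),(520,345),(615,345),(520,262),(612,262)]),[.052]*5+[.063]*4)
print('stops/block',np.round(tj(g[:,:2])*1e3,1))
# depth checks
W=cloud(c,d)
print('board z med',np.nanmedian(W[152:180,185:215,2]),np.nanmedian(W[158:178,230:260,2]),'tube z',np.nanmedian(W[198:204,190:245,2]),'table',np.nanmedian(W[225:240,180:260,2]))
for n in ['wrist']:
    cw=calibration(n);T=np.array(cw['camera_from_world']);o=-T[:3,:3].T@T[:3,3];s=status.state();Rt=s['ee_rot']
    print('wrist cam in tool',Rt.T@(o-s['tool_pos']),'\n axes in tool (cols cam x,y,z)\n',np.round(Rt.T@T[:3,:3].T,3),cw['intrinsics'][0,0])
E
```

```text
board corners [[ 0.6187  0.1794  0.015 ]
 [ 0.6177 -0.0753  0.015 ]
 [ 0.4495 -0.0728  0.015 ]
 [ 0.4512  0.1795  0.015 ]]
edges 0.2547003099138963 0.25227880516980994 0.16749815686774674 0.16815692201689966
centre [0.53424844 0.05271037] yaw -0.006031992974752227
resid [[-1.36173877 -0.31462416]
 [-0.81540496 -0.01434812]
 [ 1.03471982  1.52509505]
 [ 1.14242392 -1.19612277]]
tube [[-32.6 113.7]
 [-34.3 -28.2]
 [-58.  -27.6]
 [-59.5 111.7]
 [-59.5  -1.6]
 [-56.7  30.5]
 [-57.4  71.5]]
stops/block [[  65.7   30.9]
 [  65.8   24.7]
 [ -27.6   26.8]
 [  78.5  -74.5]
 [  78.6  -78.2]
 [ -59.1  -78.6]
 [ -58.4 -117.2]
 [ -24.6  -78. ]
 [ -24.  -115.6]]
board z med 0.015781928231813395 0.016471401403791424 tube z 0.06017405515404203 table 0.0011329527526593478
wrist cam in tool [ 7.41690332e-02 -6.32676573e-05 -1.33886557e-01] 
 axes in tool (cols cam x,y,z)
 [[ 0.001 -0.957 -0.291]
 [ 1.     0.001  0.   ]
 [ 0.    -0.291  0.957]] 339.0785340226567
```

```bash
cat > plan.py <<'E'
from h import *
from scipy.spatial.transform import Rotation as Ro
def Rdown(yaw):
    cx=np.array([np.cos(yaw),np.sin(yaw),0]);z=np.array([0,0,-1.]);return np.c_[cx,np.cross(z,cx),z]
def plan(p0,R0,wps,grip,nd=2):
    """wps: list of (pos,R,nrows). prints rows in rounded units, simulates"""
    p=np.array(p0,float);R=np.array(R0,float);rows=[]
    for pos,Rt,n in wps:
        pos=np.array(pos,float)
        for k in range(n):
            m=n-k
            rv=Ro.from_matrix(R.T@Rt).as_rotvec()/m
            tr=R.T@(pos-p)/m
            a=np.round(np.degrees(rv)/8,nd);b=np.round(tr/.03,nd)
            if np.abs(a).max()>1 or np.abs(b).max()>1: print('LIMIT',a,b)
            a=np.clip(a,-1,1);b=np.clip(b,-1,1)
            p=p+R@(b*.03);R=R@Ro.from_rotvec(np.radians(a*8)).as_matrix()
            rows.append((a.tolist(),b.tolist()))
    for i in range(0,len(rows),5):
        print('['+','.join('{"twist":%s,"translation":%s,"grip":%s}'%(a,b,grip) for a,b in rows[i:i+5]).replace(' ','').replace('.0,',',').replace('.0]',']')+']')
    print('end',np.round(p,4),'yaw',np.round(np.degrees(np.arctan2(R[1,0],R[0,0])),2),'tz',np.round(R[:,2],4))
E
python3 - <<'E'
from plan import *
s=status.state()
plan(s['tool_pos'],s['ee_rot'],[([0.385,-0.01,0.12],Rdown(np.pi/2-0.006),20)],-1)
E
```

```text
[{"twist":[-0,-0,-0.46],"translation":[0.61,-0.77,0.2],"grip":-1},{"twist":[-0,-0,-0.46],"translation":[0.66,-0.73,0.2],"grip":-1},{"twist":[-0,-0,-0.46],"translation":[0.71,-0.69,0.2],"grip":-1},{"twist":[-0,-0,-0.46],"translation":[0.75,-0.64,0.2],"grip":-1},{"twist":[-0,-0,-0.47],"translation":[0.79,-0.59,0.2],"grip":-1}]
[{"twist":[-0,-0,-0.46],"translation":[0.83,-0.54,0.2],"grip":-1},{"twist":[-0,-0,-0.47],"translation":[0.86,-0.48,0.2],"grip":-1},{"twist":[-0,-0,-0.46],"translation":[0.89,-0.42,0.2],"grip":-1},{"twist":[-0,-0,-0.47],"translation":[0.91,-0.37,0.2],"grip":-1},{"twist":[-0,-0,-0.46],"translation":[0.94,-0.3,0.2],"grip":-1}]
[{"twist":[-0,-0,-0.47],"translation":[0.95,-0.24,0.2],"grip":-1},{"twist":[-0,-0,-0.46],"translation":[0.97,-0.18,0.2],"grip":-1},{"twist":[-0,-0,-0.47],"translation":[0.98,-0.12,0.2],"grip":-1},{"twist":[-0,-0,-0.46],"translation":[0.98,-0.06,0.2],"grip":-1},{"twist":[-0,-0,-0.47],"translation":[0.98,0.01,0.2],"grip":-1}]
[{"twist":[-0,-0,-0.46],"translation":[0.98,0.07,0.2],"grip":-1},{"twist":[-0,-0,-0.47],"translation":[0.98,0.14,0.19],"grip":-1},{"twist":[-0,-0,-0.46],"translation":[0.97,0.2,0.2],"grip":-1},{"twist":[-0,-0.01,-0.47],"translation":[0.95,0.26,0.19],"grip":-1},{"twist":[-0,-0.01,-0.46],"translation":[0.93,0.32,0.2],"grip":-1}]
end [ 0.385  -0.0099  0.1199] yaw 89.64 tz [-4.e-04 -7.e-04 -1.e+00]
```

>>> servo_tool:
  moves:
    - {"twist": [0,0,-0.46],"translation": [0.61,-0.77,0.2],"grip": -1}
    - {"twist": [0,0,-0.46],"translation": [0.66,-0.73,0.2],"grip": -1}
    - {"twist": [0,0,-0.46],"translation": [0.71,-0.69,0.2],"grip": -1}
    - {"twist": [0,0,-0.46],"translation": [0.75,-0.64,0.2],"grip": -1}
    - {"twist": [0,0,-0.47],"translation": [0.79,-0.59,0.2],"grip": -1}

```text
time_s: 0.72
tool_pos: [0.2108, -0.417, 0.2086]
ee_rot: [[0.829, 0.559, -0.0], [0.559, -0.829, 0.001], [0.0, -0.001, -1.0]]
ft_force: [0.7, 0.5, 0.2]
grip_width: 0.0854
```

>>> servo_tool:
  moves:
    - {"twist": [0,0,-0.46],"translation": [0.83,-0.54,0.2],"grip": -1}
    - {"twist": [0,0,-0.47],"translation": [0.86,-0.48,0.2],"grip": -1}
    - {"twist": [0,0,-0.46],"translation": [0.89,-0.42,0.2],"grip": -1}
    - {"twist": [0,0,-0.47],"translation": [0.91,-0.37,0.2],"grip": -1}
    - {"twist": [0,0,-0.46],"translation": [0.94,-0.3,0.2],"grip": -1}

```text
time_s: 1.35
tool_pos: [0.269, -0.2812, 0.1787]
ee_rot: [[0.608, 0.794, -0.0], [0.794, -0.608, 0.001], [0.0, -0.001, -1.0]]
ft_force: [0.1, 0.3, 0.2]
grip_width: 0.0856
```

>>> servo_tool:
  moves:
    - {"twist": [0,0,-0.47],"translation": [0.95,-0.24,0.2],"grip": -1}
    - {"twist": [0,0,-0.46],"translation": [0.97,-0.18,0.2],"grip": -1}
    - {"twist": [0,0,-0.47],"translation": [0.98,-0.12,0.2],"grip": -1}
    - {"twist": [0,0,-0.46],"translation": [0.98,-0.06,0.2],"grip": -1}
    - {"twist": [0,0,-0.47],"translation": [0.98,0.01,0.2],"grip": -1}

```text
time_s: 1.98
tool_pos: [0.327, -0.1458, 0.1488]
ee_rot: [[0.322, 0.947, -0.0], [0.947, -0.322, 0.0], [0.0, -0.0, -1.0]]
ft_force: [-0.2, -0.3, -0.1]
grip_width: 0.0853
```

>>> servo_tool:
  moves:
    - {"twist": [0,0,-0.46],"translation": [0.98,0.07,0.2],"grip": -1}
    - {"twist": [0,0,-0.47],"translation": [0.98,0.14,0.19],"grip": -1}
    - {"twist": [0,0,-0.46],"translation": [0.97,0.2,0.2],"grip": -1}
    - {"twist": [0,0,-0.47],"translation": [0.95,0.26,0.19],"grip": -1}
    - {"twist": [0,0,-0.46],"translation": [0.93,0.32,0.2],"grip": -1}

```text
time_s: 2.6
tool_pos: [0.3851, -0.0098, 0.1195]
ee_rot: [[0.004, 1.0, -0.0], [1.0, -0.004, 0.0], [0.0, -0.0, -1.0]]
ft_force: [1.3, -0.1, 1.0]
grip_width: 0.0856
```

Run:
```python
from h import *
c,p,d=grab('wrist','w1')
a=cv2.resize(p,None,fx=1.42,fy=1.42,interpolation=cv2.INTER_CUBIC); cv2.imwrite('pics/w1b.png',a[:,:,::-1])
print(d.min(),np.median(d))
# predicted pixel of button and tube corners
cc=np.array([0.5342,0.0527]);a=-0.006;R=np.array([[np.cos(a),-np.sin(a)],[np.sin(a),np.cos(a)]])
for n,q in dict(button=(-63,0,46),tubeend=(-58,-26,59),tubeend2=(-58,120,59),block=(-64,-77,63)).items():
    X=np.r_[cc+R@np.array(q[:2])/1e3,q[2]/1e3]; print(n,np.round(X,4),np.round(proj(c,X),1))
```

```text
0.0 0.24297872
button [0.4712 0.0531 0.046 ] [[426.  124.8]]
tubeend [0.476 0.027 0.059] [[438. 172.]]
tubeend2 [0.4769 0.173  0.059 ] [[ 479.4 -139.3]]
block [ 0.4697 -0.0239  0.063 ] [[419.8 255.1]]
```

View pics/w1b.png

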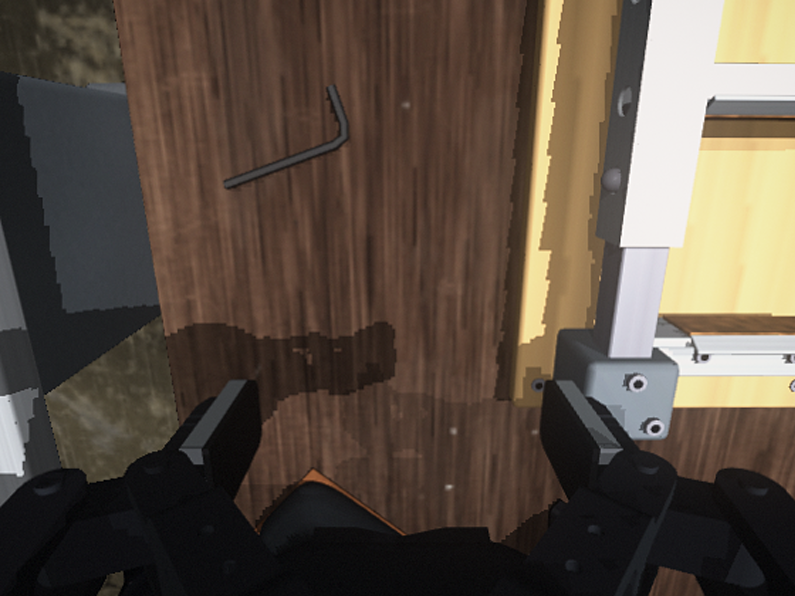

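The wrist view (scaled by 1.42) shows the button at (612,180), the next hole at (624,102), the third at (636,3), the tube end at (648,246) and the grey block at (615,385).

Run:
```python
from h import *
c,p,d=load('w1')
a=cv2.resize(p[0:180,410:530],None,fx=5,fy=5,interpolation=cv2.INTER_CUBIC)[:600+300]
cv2.imwrite('pics/w1holes.png',cv2.resize(p[0:150,400:520],None,fx=4,fy=4,interpolation=cv2.INTER_CUBIC)[:,:,::-1])
W=cloud(c,d)
for u,v in [(431,127),(437,127),(439,72),(442,40),(435,100)]:
    print((u,v),np.round(W[v,u],4))
# face plane fit: face pixels between edges
P=W[20:165,430:446].reshape(-1,3);P=P[np.isfinite(P).all(1)];m=(P[:,2]>.034)&(P[:,2]<.057)&(P[:,0]>.465)&(P[:,0]<.485);P=P[m]
print('face x median',np.median(P[:,0]),P[:,2].min(),P[:,2].max(),len(P))
```

```text
(431, 127) [0.4725 0.0521 0.0504]
(437, 127) [0.4754 0.0521 0.0517]
(439, 72) [0.4804 0.0835 0.034 ]
(442, 40) [0.4759 0.0996 0.0434]
(435, 100) [0.4757 0.0672 0.0441]
face x median 0.47554744234340596 0.03400579284723369 0.05695945736706955 1686
```

View pics/w1holes.png

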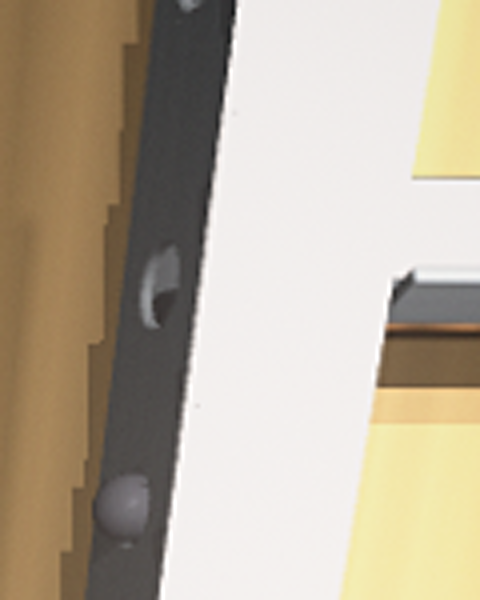

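Run:
```python
from h import *
c,p,d=load('w1')
K=np.array(c['intrinsics']);T=np.array(c['camera_from_world']);R=T[:3,:3];o=-R.T@T[:3,3]
def ray_x(uv,x):
    xy=cv2.undistortPoints(np.array(uv,float).reshape(-1,1,2),K,np.array([c['k1'],0,0,0,0.])).reshape(-1,2)
    dd=np.c_[xy,np.ones(len(xy))]@R; return o+dd*((x-o[0])/dd[:,0])[:,None]
f=lambda q:[(400+(x+.5)/4-.5,(y+.5)/4-.5) for x,y in q]
names=['hole top','hole bot','hole ctr','hole L','hole R','btn base','btn top','btn bot','faceTopEdge']
print(o)
for n,X in zip(names,ray_x(f([(165,243),(152,330),(160,287),(139,290),(181,282),(148,508),(140,473),(130,546),(195,400)]),.4757)): print(n,np.round(X,4))
print('tip', np.round(ray_x(f([(97,505)]),.4707),4), np.round(ray_x(f([(120,508)]),.4718),4))
# tube top surface edges: world y of tube end, x edges
W=cloud(c,d)
for v in (40,80,120,150):
    row=W[v]; m=(row[:,2]>.054)&(row[:,0]>.45)&(row[:,0]<.53); xs=row[m,0]; print(v,xs.min(),xs.max(),np.median(row[m,2]),np.median(row[m,1]))
# tube end: column along the tube
for u in (450,460,468):
    col=W[:,u]; m=(col[:,2]>.054)&(col[:,0]>.45)&(col[:,0]<.53)&(col[:,1]>0); print(u,col[m,1].min())
# far stop / board / fixed stop in view
m=(W[...,2]<.02)&(W[...,2]>.012)&(W[...,0]>.44); print('board z',np.median(W[m][:,2]), 'board min x', np.percentile(W[m][:,0],1),'min y',np.percentile(W[m][:,1],.5))
print('end px', np.round(ray_z(c,[(438,173),(479,173)],.059),4))
```

```text
[0.38492408 0.06476875 0.25337542]
hole top [0.4757 0.0887 0.0455]
hole bot [0.4757 0.0771 0.0447]
hole ctr [0.4757 0.0829 0.0456]
hole L [0.4757 0.0831 0.0386]
hole R [0.4757 0.083  0.0521]
btn base [0.4757 0.0523 0.0505]
btn top [0.4757 0.0571 0.0464]
btn bot [0.4757 0.0464 0.046 ]
faceTopEdge [0.4757 0.0672 0.0608]
tip [[0.4707 0.0523 0.0443]] [[0.4718 0.0523 0.05  ]]
40 0.47466507266261526 0.5014822781530852 0.058451406416503544 0.09720341541660979
80 0.4751196530568183 0.5010062991926235 0.05858178423275772 0.0774084054998499
120 0.4753515763282177 0.5001727495617572 0.058345702232330404 0.05636888762445013
150 0.4751681005308837 0.5009114364845436 0.05829971511612839 0.039659186056982404
450 0.00023296018425707742
460 0.00012572937705497228
468 0.013494796040301661
board z 0.014556973837941285 board min x 0.4488507911458789 min y -0.07308036253298801
end px [[0.4761 0.0264 0.059 ]
 [0.5002 0.0264 0.059 ]]
```

The next hole's centre is at y = 0.0829 and the button at y = 0.0522, so the hole is about 30.7 mm on. That fits a gap of about 64 mm for a 59 mm clip. The tube centre is at x = 0.4883. I'm moving over the button and down.

>>> servo_tool:
  moves:
    - {"twist": [0,0,0],"translation": [0.52,0.86,0],"grip": -1}
    - {"twist": [0,0,0],"translation": [0.52,0.86,0],"grip": -1}
    - {"twist": [0,0,0],"translation": [0.52,0.86,0],"grip": -1}
    - {"twist": [0,0,0],"translation": [0.52,0.86,0],"grip": -1}
    - {"twist": [0,0,0],"translation": [0,0,0.4],"grip": -1}

```text
time_s: 3.28
tool_pos: [0.4909, 0.0511, 0.1085]
ee_rot: [[0.005, 1.0, 0.003], [1.0, -0.005, -0.0], [-0.0, 0.003, -1.0]]
ft_force: [0.7, 0.5, -0.3]
grip_width: 0.0852
```

>>> servo_tool:
  moves:
    - {"twist": [0,0,0],"translation": [0,0,0.8],"grip": -1}
    - {"twist": [0,0,0],"translation": [0,0,0.8],"grip": -1}
    - {"twist": [0,0,0],"translation": [0,0,0.6],"grip": -1}
    - {"twist": [0,0,0],"translation": [0,0,0.2],"grip": -1}

```text
time_s: 3.78
tool_pos: [0.4857, 0.0503, 0.0338]
ee_rot: [[0.007, 1.0, -0.005], [1.0, -0.007, 0.0], [0.0, -0.005, -1.0]]
ft_force: [-0.5, -0.0, 0.3]
grip_width: 0.0849
```

>>> servo_tool:
  moves:
    - {"twist": [0,0,0],"translation": [0,0,0],"grip": -1}
    - {"twist": [0,0,0],"translation": [0,0,0],"grip": -1}

```text
time_s: 4.03
tool_pos: [0.4891, 0.0507, 0.0366]
ee_rot: [[0.006, 1.0, 0.001], [1.0, -0.006, -0.0], [-0.0, 0.001, -1.0]]
ft_force: [-0.2, 0.7, -0.2]
grip_width: 0.0853
```

Run:
```python
from h import *
s=status.state();print(s['time_s'],np.round(s['tool_pos'],4),np.round(s['joint_velocities'],4))
c,p,d=grab('wrist','w2'); cv2.imwrite('pics/w2b.png',cv2.resize(p,None,fx=1.42,fy=1.42)[:,:,::-1])
s=status.state();print(s['time_s'],np.round(s['tool_pos'],4))
for X in [(0.4707,.0522,.046),(0.4757,.0264,.059),(0.501,.0264,.059)]: print(X,proj(c,np.array(X)).round(1))
```

```text
4.025 [0.4891 0.0507 0.0366] [ 0.0042 -0.0048 -0.0079  0.0003 -0.0002  0.0004]
4.075 [0.4893 0.0507 0.0367]
(0.4707, 0.0522, 0.046) [[237.9 289.2]]
(0.4757, 0.0264, 0.059) [[249.3 363. ]]
(0.501, 0.0264, 0.059) [[312.5 362.6]]
```

View pics/w2b.png

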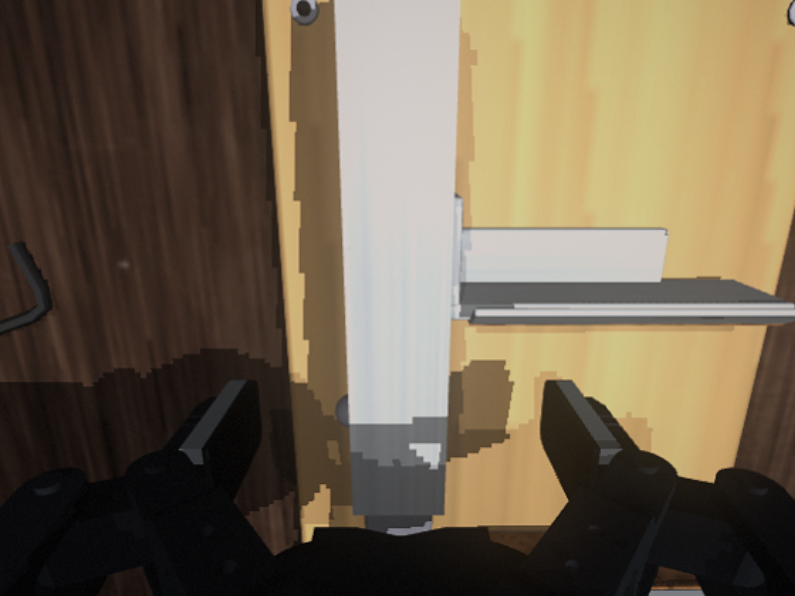

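The pads (250 to 548, scaled) straddle the tube (350 to 447) symmetrically, and the button shows at (343,409). I'm closing now.

>>> servo_tool:
  moves:
    - {"twist": [0,0,0],"translation": [0,0,0],"grip": 0.6}
    - {"twist": [0,0,0],"translation": [0,0,0],"grip": 0.6}
    - {"twist": [0,0,0],"translation": [0,0,0],"grip": 0.6}
    - {"twist": [0,0,0],"translation": [0,0,0],"grip": 0.6}

```text
time_s: 4.58
tool_pos: [0.4885, 0.051, 0.0361]
ee_rot: [[0.006, 1.0, -0.001], [1.0, -0.006, 0.0], [0.0, -0.001, -1.0]]
ft_force: [-2.3, 0.0, 3.3]
grip_width: 0.0252
```

>>> servo_tool:
  moves:
    - {"twist": [0,0,0],"translation": [-0.015,0,0],"grip": 0.6}
    - {"twist": [0,0,0],"translation": [-0.015,0,0],"grip": 0.6}
    - {"twist": [0,0,0],"translation": [-0.015,0,0],"grip": 0.6}
    - {"twist": [0,0,0],"translation": [-0.015,0,0],"grip": 0.6}
    - {"twist": [0,0,0],"translation": [-0.015,0,0],"grip": 0.6}

```text
time_s: 5.2
tool_pos: [0.4885, 0.0493, 0.0361]
ee_rot: [[0.006, 1.0, -0.0], [1.0, -0.006, 0.001], [0.001, -0.0, -1.0]]
ft_force: [-2.8, 3.3, 5.3]
grip_width: 0.0247
```

>>> servo_tool:
  moves:
    - {"twist": [0,0,0],"translation": [-0.015,0,0],"grip": 0.6}
    - {"twist": [0,0,0],"translation": [-0.015,0,0],"grip": 0.6}
    - {"twist": [0,0,0],"translation": [-0.015,0,0],"grip": 0.6}
    - {"twist": [0,0,0],"translation": [-0.015,0,0],"grip": 0.6}
    - {"twist": [0,0,0],"translation": [-0.015,0,0],"grip": 0.6}

```text
time_s: 5.82
tool_pos: [0.4885, 0.0475, 0.0361]
ee_rot: [[0.007, 1.0, -0.0], [1.0, -0.007, 0.002], [0.002, -0.0, -1.0]]
ft_force: [-2.6, 5.3, 5.3]
grip_width: 0.0251
```

>>> servo_tool:
  moves:
    - {"twist": [0,0,0],"translation": [-0.015,0,0],"grip": 0.6}
    - {"twist": [0,0,0],"translation": [-0.015,0,0],"grip": 0.6}
    - {"twist": [0,0,0],"translation": [-0.015,0,0],"grip": 0.6}
    - {"twist": [0,0,0],"translation": [-0.015,0,0],"grip": 0.6}
    - {"twist": [0,0,0],"translation": [-0.015,0,0],"grip": 0.6}

```text
time_s: 6.45
tool_pos: [0.4884, 0.0449, 0.0361]
ee_rot: [[0.006, 1.0, -0.0], [1.0, -0.006, 0.001], [0.001, -0.0, -1.0]]
ft_force: [-2.9, 4.1, 5.5]
grip_width: 0.0253
```

>>> servo_tool:
  moves:
    - {"twist": [0,0,0],"translation": [-0.025,0,0],"grip": 0.6}
    - {"twist": [0,0,0],"translation": [-0.03,0,0],"grip": 0.6}
    - {"twist": [0,0,0],"translation": [-0.03,0,0],"grip": 0.6}
    - {"twist": [0,0,0],"translation": [-0.03,0,0],"grip": 0.6}
    - {"twist": [0,0,0],"translation": [-0.03,0,0],"grip": 0.6}

```text
time_s: 7.08
tool_pos: [0.4884, 0.0404, 0.0361]
ee_rot: [[0.006, 1.0, -0.0], [1.0, -0.006, 0.001], [0.001, -0.0, -1.0]]
ft_force: [-3.2, 3.1, 4.2]
grip_width: 0.0253
```

Run:
```python
from h import *
c,p,d=grab('wrist','w3'); cv2.imwrite('pics/w3b.png',cv2.resize(p,None,fx=1.42,fy=1.42)[:,:,::-1])
s=status.state();print(s['time_s'],np.round(s['tool_pos'],4),s['ft_force'])
```

```text
7.125 [0.4884 0.0402 0.0361] [-2.73682809  1.7385709   5.00778193]
```

View pics/w3b.png

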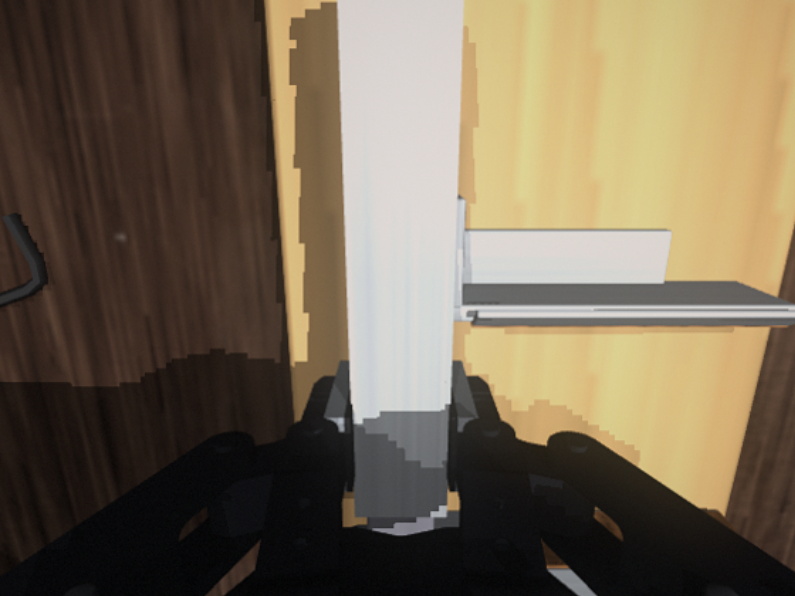

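The far stop stays put in the gripper's view at v of about 315 while the board slid, so the tube is travelling with the grip (about 10.7 mm so far).

>>> servo_tool:
  moves:
    - {"twist": [0,0,0],"translation": [-0.06,0,0],"grip": 0.6}
    - {"twist": [0,0,0],"translation": [-0.06,0,0],"grip": 0.6}
    - {"twist": [0,0,0],"translation": [-0.06,0,0],"grip": 0.6}
    - {"twist": [0,0,0],"translation": [-0.06,0,0],"grip": 0.6}
    - {"twist": [0,0,0],"translation": [-0.06,0,0],"grip": 0.6}

```text
time_s: 7.75
tool_pos: [0.4884, 0.0314, 0.0361]
ee_rot: [[0.006, 1.0, -0.0], [1.0, -0.006, 0.001], [0.001, -0.0, -1.0]]
ft_force: [-3.5, 3.1, 5.2]
grip_width: 0.0254
```

>>> servo_tool:
  moves:
    - {"twist": [0,0,0],"translation": [-0.04,0,0],"grip": 0.6}
    - {"twist": [0,0,0],"translation": [-0.03,0,0],"grip": 0.6}
    - {"twist": [0,0,0],"translation": [-0.03,0,0],"grip": 0.6}
    - {"twist": [0,0,0],"translation": [-0.02,0,0],"grip": 0.6}

```text
time_s: 8.25
tool_pos: [0.4883, 0.0278, 0.0361]
ee_rot: [[0.006, 1.0, -0.001], [1.0, -0.006, 0.001], [0.001, -0.001, -1.0]]
ft_force: [-3.2, 2.9, 5.8]
grip_width: 0.0255
```

>>> servo_tool:
  moves:
    - {"twist": [0,0,0],"translation": [-0.013,0,0],"grip": 0.6}
    - {"twist": [0,0,0],"translation": [-0.013,0,0],"grip": 0.6}
    - {"twist": [0,0,0],"translation": [-0.013,0,0],"grip": 0.6}
    - {"twist": [0,0,0],"translation": [-0.013,0,0],"grip": 0.6}
    - {"twist": [0,0,0],"translation": [-0.013,0,0],"grip": 0.6}

```text
time_s: 8.88
tool_pos: [0.4883, 0.0258, 0.0361]
ee_rot: [[0.006, 1.0, -0.0], [1.0, -0.006, 0.001], [0.001, -0.0, -1.0]]
ft_force: [-2.0, 2.7, 4.6]
grip_width: 0.0251
```

>>> servo_tool:
  moves:
    - {"twist": [0,0,0],"translation": [-0.013,0,0],"grip": 0.6}
    - {"twist": [0,0,0],"translation": [-0.013,0,0],"grip": 0.6}
    - {"twist": [0,0,0],"translation": [-0.013,0,0],"grip": 0.6}
    - {"twist": [0,0,0],"translation": [-0.013,0,0],"grip": 0.6}
    - {"twist": [0,0,0],"translation": [-0.013,0,0],"grip": 0.6}

```text
time_s: 9.5
tool_pos: [0.4883, 0.0235, 0.0361]
ee_rot: [[0.006, 1.0, -0.001], [1.0, -0.006, 0.0], [0.0, -0.001, -1.0]]
ft_force: [-3.0, 0.4, 5.8]
grip_width: 0.0252
```

>>> servo_tool:
  moves:
    - {"twist": [0,0,0],"translation": [-0.01,0,0],"grip": 0.6}
    - {"twist": [0,0,0],"translation": [-0.01,0,0],"grip": 0.6}
    - {"twist": [0,0,0],"translation": [-0.01,0,0],"grip": 0.6}
    - {"twist": [0,0,0],"translation": [-0.01,0,0],"grip": 0.6}

```text
time_s: 10.0
tool_pos: [0.4883, 0.022, 0.0361]
ee_rot: [[0.006, 1.0, -0.001], [1.0, -0.006, -0.0], [-0.0, -0.001, -1.0]]
ft_force: [-2.3, 0.1, 5.3]
grip_width: 0.0254
```

>>> servo_tool:
  moves:
    - {"twist": [0,0,0],"translation": [-0.01,0,0],"grip": 0.6}
    - {"twist": [0,0,0],"translation": [-0.01,0,0],"grip": 0.6}
    - {"twist": [0,0,0],"translation": [-0.01,0,0],"grip": 0.6}

```text
time_s: 10.38
tool_pos: [0.4883, 0.0209, 0.0361]
ee_rot: [[0.006, 1.0, -0.001], [1.0, -0.006, -0.001], [-0.001, -0.001, -1.0]]
ft_force: [-2.8, 0.1, 4.6]
grip_width: 0.0251
```

>>> servo_tool:
  moves:
    - {"twist": [0,0,0],"translation": [-0.008,0,0],"grip": 0.6}
    - {"twist": [0,0,0],"translation": [-0.008,0,0],"grip": 0.6}
    - {"twist": [0,0,0],"translation": [-0.008,0,0],"grip": 0.6}

```text
time_s: 10.75
tool_pos: [0.4883, 0.0206, 0.0361]
ee_rot: [[0.006, 1.0, -0.001], [1.0, -0.006, 0.0], [0.0, -0.001, -1.0]]
ft_force: [-2.7, 1.9, 5.3]
grip_width: 0.0247
```

>>> servo_tool:
  moves:
    - {"twist": [0,0,0],"translation": [-0.008,0,0],"grip": 0.6}
    - {"twist": [0,0,0],"translation": [-0.008,0,0],"grip": 0.6}

```text
time_s: 11.0
tool_pos: [0.4883, 0.0202, 0.0361]
ee_rot: [[0.006, 1.0, -0.0], [1.0, -0.006, 0.0], [0.0, -0.0, -1.0]]
ft_force: [-3.8, 1.4, 5.5]
grip_width: 0.0253
```

Run:
```python
from h import *
s=status.state();print(s['time_s'],np.round(s['tool_pos'],4),s['ft_force'])
c,p,d=grab('scene','s4')
P=[proj(c,np.array(X)).round(1) for X in [(0.4707,.0522,.046)]]; print(P)
u,v=P[0][0].astype(int)
a=cv2.resize(p[v-30:v+30,u-40:u+40],None,fx=9,fy=9,interpolation=cv2.INTER_CUBIC);cv2.imwrite('pics/s4c.png',a[:,:,::-1])
```

```text
11.0 [0.4883 0.0202 0.0361] [-3.80114941  1.353174    5.49835106]
[array([[251.3, 208. ]])]
```

View pics/s4c.png

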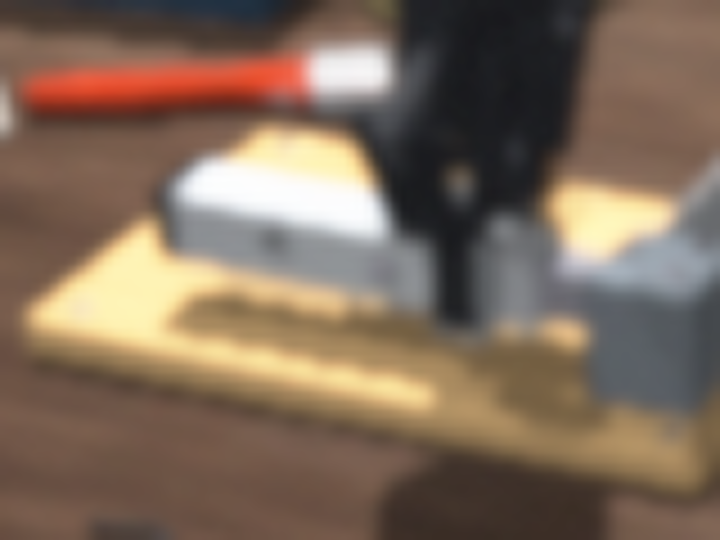

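>>> servo_tool:
  moves:
    - {"twist": [0,0,0],"translation": [-0.008,0,0],"grip": 0.6}
    - {"twist": [0,0,0],"translation": [-0.008,0,0],"grip": 0.6}

```text
time_s: 11.3
tool_pos: [0.4883, 0.0197, 0.0361]
ee_rot: [[0.006, 1.0, -0.0], [1.0, -0.006, 0.0], [0.0, -0.0, -1.0]]
ft_force: [-2.7, 3.3, 5.0]
grip_width: 0.0255
```

>>> servo_tool:
  moves:
    - {"twist": [0,0,0],"translation": [-0.006,0,0],"grip": 0.6}
    - {"twist": [0,0,0],"translation": [-0.006,0,0],"grip": 0.6}

```text
time_s: 11.55
tool_pos: [0.4883, 0.0193, 0.0361]
ee_rot: [[0.006, 1.0, -0.0], [1.0, -0.006, 0.0], [0.0, -0.0, -1.0]]
ft_force: [-2.9, 0.8, 5.5]
grip_width: 0.0251
```

Run:
```python
from h import *
c,p,d=grab('wrist','w5')
q=proj(c,np.array((0.4707,.0522,.046)))[0]; print(q)
u,v=q.astype(int)
a=cv2.resize(p[v-50:v+50,u-40:u+90],None,fx=6,fy=6,interpolation=cv2.INTER_CUBIC);cv2.imwrite('pics/w5c.png',a[:,:,::-1])
s=status.state();print(s['time_s'],np.round(s['tool_pos'],4),s['ft_force'])
```

```text
[236.36071338 217.7999094 ]
11.6 [0.4883 0.0193 0.0361] [-3.40012651  2.54678197  6.16333624]
```

View pics/w5c.png

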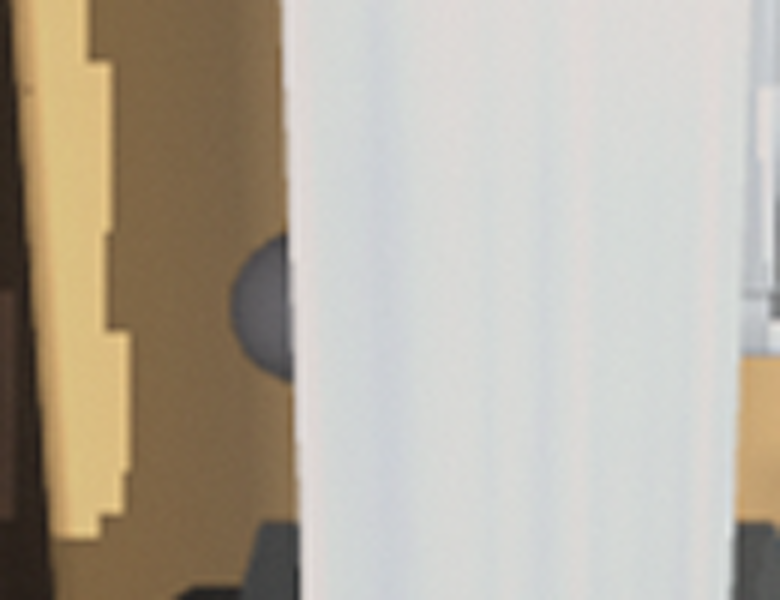

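The button stands out through the next hole again: the dome is at crop (255,308), with its edge where the fully-out tip is predicted. The side force stayed below about 5 N. I'm releasing and lifting.

>>> servo_tool:
  moves:
    - {"twist": [0,0,0],"translation": [0,0,0],"grip": -0.5}
    - {"twist": [0,0,0],"translation": [0,0,0],"grip": -0.5}
    - {"twist": [0,0,0],"translation": [0,0,0],"grip": -0.5}
    - {"twist": [0,0,0],"translation": [0,0,0],"grip": -0.5}
    - {"twist": [0,0,0],"translation": [0,0,-0.4],"grip": -0.5}

```text
time_s: 12.22
tool_pos: [0.4874, 0.0193, 0.0474]
ee_rot: [[0.006, 1.0, -0.003], [1.0, -0.006, 0.0], [0.0, -0.003, -1.0]]
ft_force: [-0.2, 0.2, -0.2]
grip_width: 0.0641
```

>>> servo_tool:
  moves:
    - {"twist": [0,0,0],"translation": [0,0,-0.9],"grip": -0.5}
    - {"twist": [0,0,0],"translation": [0,0.5,-1],"grip": -0.5}
    - {"twist": [0,0,0],"translation": [0,0.9,-1],"grip": -0.5}
    - {"twist": [0,0,0],"translation": [0,0.9,-0.8],"grip": -0.5}

```text
time_s: 12.72
tool_pos: [0.5588, 0.0187, 0.1615]
ee_rot: [[0.006, 1.0, 0.003], [1.0, -0.006, -0.0], [-0.0, 0.003, -1.0]]
ft_force: [0.2, 0.4, 0.1]
grip_width: 0.064
```

Run:
```python
from h import *
c,p,d=grab('wrist','w6'); cv2.imwrite('pics/w6b.png',cv2.resize(p,None,fx=1.42,fy=1.42)[:,:,::-1])
s=status.state();print(s['time_s'],np.round(s['tool_pos'],4),s['ft_force'],s['grip_width'])
```

```text
12.775 [0.5646 0.0181 0.1657] [ 5.14623796 -0.74165114  3.29167252] 0.06386308005521328
```

View pics/w6b.png

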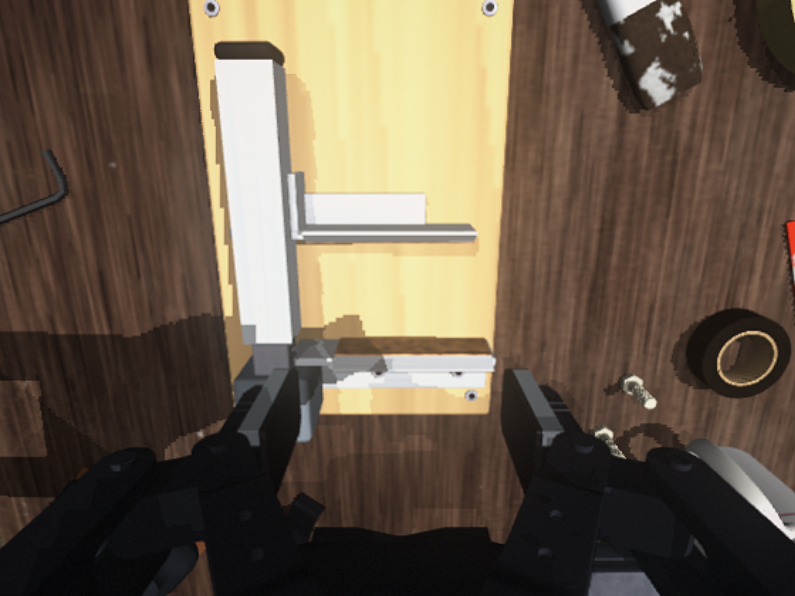

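Run:
```python
from h import *
c,p,d=load('w6')
W=cloud(c,d)
f=lambda q:[((x+.5)/1.42-.5,(y+.5)/1.42-.5) for x,y in q]
print('fixed cork base', np.round(ray_z(c,f([(345,338),(420,338),(488,338)]),.015),4))
print('fixed cork top', np.round(ray_z(c,f([(345,356),(420,355),(488,354)]),.046),4))
print('fixed lip', np.round(ray_z(c,f([(420,371)]),.052),4))
print('far lip top edges', np.round(ray_z(c,f([(400,227),(400,233),(400,240),(400,243)]),[.052,.052,.049,.048]),4))
for u in (240,270,300,320):
    col=W[:,u]; 
    print(u,[(v,tuple(np.round(col[v]*1e3,0).astype(int))) for v in range(154,176,2)])
print([(v,tuple(np.round(W[v,290]*1e3,0).astype(int))) for v in range(230,275,3)])
cv2.imwrite('pics/w6c.png',cv2.resize(p[120:280,190:360],None,fx=4.5,fy=3.7,interpolation=cv2.INTER_CUBIC)[:,:,::-1])
# button / hole check, tube end
print('tube end', np.round(ray_z(c,f([(270,346)]),.059),4))
```

```text
fixed cork base [[ 0.5244 -0.0199  0.015 ]
 [ 0.5713 -0.0202  0.015 ]
 [ 0.6139 -0.0206  0.015 ]]
fixed cork top [[ 0.5277 -0.0183  0.046 ]
 [ 0.5699 -0.018   0.046 ]
 [ 0.6082 -0.0177  0.046 ]]
fixed lip [[ 0.5697 -0.025   0.052 ]]
far lip top edges [[0.5591 0.0553 0.052 ]
 [0.559  0.0522 0.052 ]
 [0.559  0.048  0.049 ]
 [0.559  0.0463 0.048 ]]
240 [(154, (np.int64(526), np.int64(55), np.int64(20))), (156, (np.int64(525), np.int64(53), np.int64(20))), (158, (np.int64(526), np.int64(52), np.int64(21))), (160, (np.int64(527), np.int64(52), np.int64(33))), (162, (np.int64(528), np.int64(52), np.int64(43))), (164, (np.int64(529), np.int64(52), np.int64(52))), (166, (np.int64(529), np.int64(51), np.int64(51))), (168, (np.int64(528), np.int64(48), np.int64(47))), (170, (np.int64(528), np.int64(47), np.int64(44))), (172, (np.int64(524), np.int64(39), np.int64(15))), (174, (np.int64(524), np.int64(38), np.int64(14)))]
270 [(154, (np.int64(550), np.int64(55), np.int64(22))), (156, (np.int64(550), np.int64(53), np.int64(21))), (158, (np.int64(550), np.int64(52), np.int64(23))), (160, (np.int6
[... 1688 characters left out ...]
int64(-18), np.int64(15))), (239, (np.int64(566), np.int64(-20), np.int64(19))), (242, (np.int64(566), np.int64(-19), np.int64(28))), (245, (np.int64(566), np.int64(-19), np.int64(33))), (248, (np.int64(566), np.int64(-19), np.int64(41))), (251, (np.int64(565), np.int64(-19), np.int64(45))), (254, (np.int64(565), np.int64(-21), np.int64(46))), (257, (np.int64(565), np.int64(-23), np.int64(48))), (260, (np.int64(565), np.int64(-25), np.int64(50))), (263, (np.int64(566), np.int64(-43), np.int64(19))), (266, (np.int64(566), np.int64(-46), np.int64(18))), (269, (np.int64(566), np.int64(-49), np.int64(19))), (272, (np.int64(566), np.int64(-52), np.int64(19)))]
tube end [[ 0.4898 -0.0064  0.059 ]]
```

View pics/w6c.png

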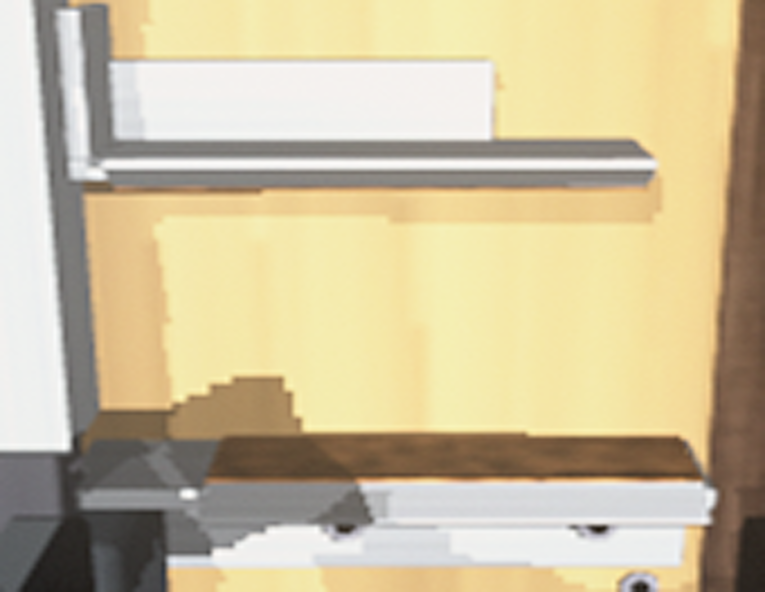

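Run:
```python
from h import *
c,p,d=load('top0'); W=cloud(c,d)
sub=p[195:235,355:392].astype(int)
m=(sub.min(2)>130)
ys,xs=np.nonzero(m); print(m.sum())
uv=np.c_[xs+355,ys+195].astype(float)
(cx,cy),(w,h),ang=cv2.minAreaRect(uv.astype(np.float32)); print((cx,cy),w,h,ang)
box=cv2.boxPoints(((cx,cy),(w,h),ang)); 
B=ray_z(c,box,.022); print(np.round(B,4)); print('sides',np.linalg.norm(B[0]-B[1]),np.linalg.norm(B[1]-B[2]),'centre',B.mean(0))
P=W[195:235,355:392][m]; print('z pct',np.nanpercentile(P[:,2],[5,25,50,75,95]))
X=ray_z(c,uv,.022)[:,:2]; C=np.cov(X.T); w_,v_=np.linalg.eigh(C); print('axis deg',np.degrees(np.arctan2(v_[1,1],v_[0,1])),'mean',X.mean(0))
# z profile along axis
ax=v_[:,1]; t=(P[:,:2]-X.mean(0))@ax
for lo in np.arange(-.035,.036,.007):
    k=(t>=lo)&(t<lo+.007); 
    if k.sum(): print(round(lo*1e3),k.sum(),round(float(np.nanmedian(P[k,2])*1e3),1))
cv2.imwrite('pics/clipzoom.png',cv2.resize(p[190:240,345:405],None,fx=10,fy=10,interpolation=cv2.INTER_CUBIC)[:,:,::-1])
```

```text
247
(372.4344482421875, 214.27865600585938) 9.98687744140625 25.2232666015625 39.80556869506836
[[ 0.4495 -0.2632  0.022 ]
 [ 0.4997 -0.3054  0.022 ]
 [ 0.4834 -0.3245  0.022 ]
 [ 0.4334 -0.2823  0.022 ]]
sides 0.06553104093743035 0.025147113673149365 centre [ 0.4665125  -0.29385882  0.022     ]
z pct [-0.00097966  0.00568232  0.0228005   0.02702622  0.0317361 ]
axis deg 138.4701115607746 mean [ 0.46704551 -0.29378058]
-35 14 21.5
-28 22 25.9
-21 27 27.1
-14 26 29.8
-7 30 27.5
0 30 24.2
7 31 17.4
14 35 5.5
21 24 2.9
28 3 3.9
```

View pics/clipzoom.png

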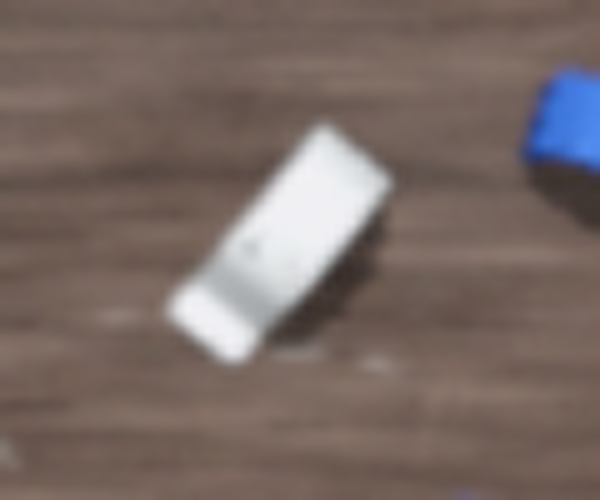

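Run:
```python
from plan import *
s=status.state(); print(s['time_s'],np.round(s['tool_pos'],4),np.round(s['ee_rot'],3))
plan([0.5646,0.0186,0.165],Rdown(np.radians(89.66)),[([0.467,-0.294,0.13],Rdown(np.radians(138.5)),12)],-0.5)
```

```text
12.775 [0.5646 0.0181 0.1657] [[ 0.006  1.     0.014]
 [ 1.    -0.006 -0.001]
 [-0.001  0.014 -1.   ]]
[{"twist":[0,0,-0.51],"translation":[-0.87,-0.27,0.1],"grip":-0.5},{"twist":[0,0,-0.51],"translation":[-0.85,-0.33,0.1],"grip":-0.5},{"twist":[0,0,-0.51],"translation":[-0.82,-0.39,0.1],"grip":-0.5},{"twist":[0,0,-0.51],"translation":[-0.79,-0.44,0.1],"grip":-0.5},{"twist":[0,0,-0.51],"translation":[-0.76,-0.5,0.1],"grip":-0.5}]
[{"twist":[0,0,-0.51],"translation":[-0.72,-0.55,0.1],"grip":-0.5},{"twist":[0,0,-0.51],"translation":[-0.68,-0.6,0.09],"grip":-0.5},{"twist":[0,0,-0.51],"translation":[-0.64,-0.65,0.1],"grip":-0.5},{"twist":[0,0,-0.51],"translation":[-0.59,-0.69,0.09],"grip":-0.5},{"twist":[0,0,-0.51],"translation":[-0.54,-0.74,0.1],"grip":-0.5}]
[{"twist":[0,0,-0.5],"translation":[-0.49,-0.77,0.09],"grip":-0.5},{"twist":[0,0,-0.51],"translation":[-0.43,-0.8,0.1],"grip":-0.5}]
end [ 0.467  -0.294   0.1299] yaw 138.54 tz [ 0.  0. -1.]
```

>>> servo_tool:
  moves:
    - {"twist": [0,0,-0.51],"translation": [-0.87,-0.27,0.1],"grip": -0.5}
    - {"twist": [0,0,-0.51],"translation": [-0.85,-0.33,0.1],"grip": -0.5}
    - {"twist": [0,0,-0.51],"translation": [-0.82,-0.39,0.1],"grip": -0.5}
    - {"twist": [0,0,-0.51],"translation": [-0.79,-0.44,0.1],"grip": -0.5}
    - {"twist": [0,0,-0.51],"translation": [-0.76,-0.5,0.1],"grip": -0.5}

```text
time_s: 13.4
tool_pos: [0.5157, -0.1119, 0.1439]
ee_rot: [[-0.345, 0.939, -0.0], [0.939, 0.345, 0.0], [0.0, -0.0, -1.0]]
ft_force: [0.2, -0.5, 0.1]
grip_width: 0.0641
```

>>> servo_tool:
  moves:
    - {"twist": [0,0,-0.51],"translation": [-0.72,-0.55,0.1],"grip": -0.5}
    - {"twist": [0,0,-0.51],"translation": [-0.68,-0.6,0.1],"grip": -0.5}
    - {"twist": [0,0,-0.51],"translation": [-0.64,-0.65,0.1],"grip": -0.5}
    - {"twist": [0,0,-0.51],"translation": [-0.59,-0.69,0.1],"grip": -0.5}
    - {"twist": [0,0,-0.51],"translation": [-0.54,-0.74,0.1],"grip": -0.5}

```text
time_s: 14.02
tool_pos: [0.4751, -0.2421, 0.129]
ee_rot: [[-0.651, 0.759, -0.0], [0.759, 0.651, 0.0], [0.0, -0.0, -1.0]]
ft_force: [-0.2, -0.2, -0.5]
grip_width: 0.0639
```

>>> servo_tool:
  moves:
    - {"twist": [0,0,-0.5],"translation": [-0.49,-0.77,0.1],"grip": -0.5}
    - {"twist": [0,0,-0.51],"translation": [-0.43,-0.8,0.1],"grip": -0.5}
    - {"twist": [0,0,0],"translation": [0,0,0],"grip": -0.5}
    - {"twist": [0,0,0],"translation": [0,0,0],"grip": -0.5}

```text
time_s: 14.52
tool_pos: [0.4595, -0.2931, 0.1229]
ee_rot: [[-0.749, 0.663, -0.0], [0.663, 0.749, 0.001], [0.001, 0.0, -1.0]]
ft_force: [-0.2, -0.0, -0.1]
grip_width: 0.0639
```

Run:
```python
from h import *
c,p,d=grab('wrist','w7'); cv2.imwrite('pics/w7b.png',cv2.resize(p,None,fx=1.42,fy=1.42)[:,:,::-1])
s=status.state();print(s['time_s'],np.round(s['tool_pos'],4),np.round(s['ee_rot'],3),s['grip_width'])
print(proj(c,np.array([.4665,-.2938,.02])))
```

```text
14.575 [ 0.4598 -0.2929  0.1229] [[-0.749  0.662 -0.   ]
 [ 0.662  0.749  0.001]
 [ 0.     0.    -1.   ]] 0.06373478929161665
[[287.2113405  218.37112818]]
```

View pics/w7b.png

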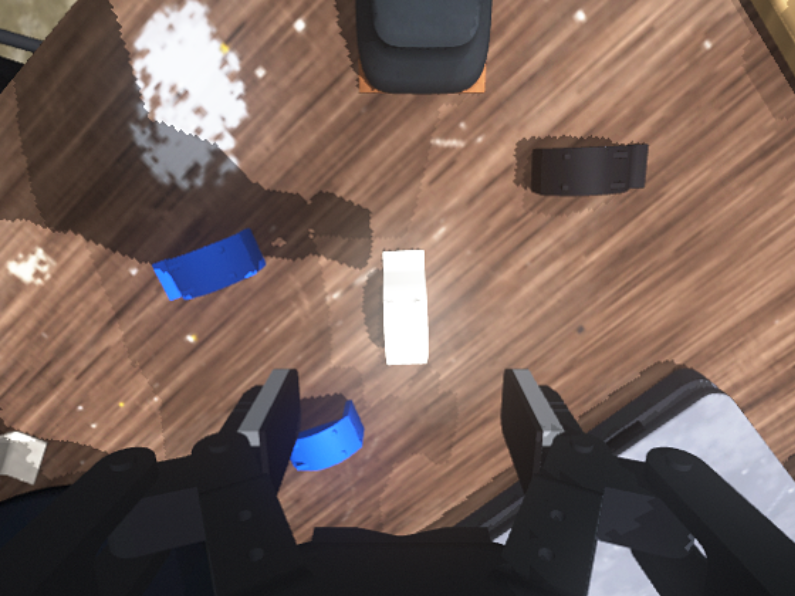

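The wrist view shows the white clip at (405,307) scaled, aligned with the tool. Blue ones are at (210,265) and (328,440), the black one at (590,170), and the sanding block is at the top.

Run:
```python
from h import *
c,p,d=load('w7'); W=cloud(c,d); s=status.state(); R=s['ee_rot'];t0=s['tool_pos']
m=np.zeros(d.shape,bool); m[165:270,255:315]=(p[165:270,255:315].min(2)>150)
n,l,st,ce=cv2.connectedComponentsWithStats(m.astype(np.uint8)); k=1+st[1:,4].argmax(); m=l==k; print(st[k])
v,u=np.nonzero(m)
P=W[m]; 
r=cv2.minAreaRect(np.c_[u,v].astype(np.float32)); print(r)
# in tool frame
Q=(P-t0)@R
o=np.isfinite(Q).all(1)
print('z pct world',np.nanpercentile(P[:,2],[2,25,50,75,98]))
for lo in np.arange(-.04,.05,.006):
    k=o&(Q[:,0]>=lo)&(Q[:,0]<lo+.006)
    if k.sum()>5: print('tx %4d..'%round(lo*1e3),k.sum(),'y %.1f..%.1f'%tuple(np.percentile(Q[k,1],[2,98])*1e3),'wz med %.1f max %.1f'%(np.median(P[k,2])*1e3,np.percentile(P[k,2],98)*1e3))
print('x range',np.percentile(Q[o,0],[.5,99.5]),'y range',np.percentile(Q[o,1],[1,99]))
X=Q[o][:,:2]; w_,v_=np.linalg.eigh(np.cov(X.T)); a=v_[:,1]; print('axis in tool deg',np.degrees(np.arctan2(a[1],a[0])))
tp=ray_z(c,[(u0,v0) for u0,v0 in cv2.boxPoints(r)],.02); print(np.round((tp-t0)@R*1e3,1))
```

```text
[ 269  176   46   82 2598]
((292.00396728515625, 216.22314453125), (80.8978042602539, 44.778568267822266), 88.97696685791016)
z pct world [-0.00121992  0.00485889  0.02180087  0.02653908  0.02850711]
tx  -40.. 66 y -7.5..15.6 wz med 19.7 max 21.0
tx  -34.. 161 y -7.7..15.5 wz med 23.1 max 25.6
tx  -28.. 198 y -8.2..15.3 wz med 26.6 max 28.1
tx  -22.. 231 y -8.1..15.2 wz med 27.8 max 28.9
tx  -16.. 274 y -8.8..17.6 wz med 27.6 max 28.9
tx  -10.. 298 y -8.8..17.5 wz med 26.0 max 27.9
tx   -4.. 346 y -8.8..19.7 wz med 22.8 max 26.4
tx    2.. 361 y -8.9..22.1 wz med 17.3 max 21.7
tx    8.. 324 y -9.2..12.4 wz med 6.0 max 12.9
tx   14.. 229 y -9.3..12.3 wz med 1.9 max 3.4
tx   20.. 90 y -10.0..12.3 wz med 1.3 max 3.2
x range [-0.03752136  0.0217475 ] y range [-0.00913502  0.019697  ]
axis in tool deg 177.58079938914898
[[ 25.9  -9.4 102.9]
 [ 26.5  22.4 102.9]
 [-36.3  25.2 102.9]
 [-37.   -9.  102.9]]
```

>>> servo_tool:
  moves:
    - {"twist": [0,0,-0.25],"translation": [-0.14,0.05,0.6],"grip": -0.5}
    - {"twist": [0,0,0],"translation": [-0.13,0.04,0.9],"grip": -0.5}
    - {"twist": [0,0,0],"translation": [0,0,0.9],"grip": -0.5}
    - {"twist": [0,0,0],"translation": [0,0,0.8],"grip": -0.5}
    - {"twist": [0,0,0],"translation": [0,0,0.36],"grip": -0.5}

```text
time_s: 15.2
tool_pos: [0.4666, -0.2951, 0.0134]
ee_rot: [[-0.773, 0.634, -0.003], [0.634, 0.773, 0.003], [0.004, 0.0, -1.0]]
ft_force: [-0.6, 0.1, 0.2]
grip_width: 0.0641
```

>>> servo_tool:
  moves:
    - {"twist": [0,0,0],"translation": [0,0,0],"grip": -0.5}
    - {"twist": [0,0,0],"translation": [0,0,0],"grip": -0.5}

```text
time_s: 15.45
tool_pos: [0.4685, -0.2974, 0.0169]
ee_rot: [[-0.772, 0.635, 0.001], [0.635, 0.772, -0.001], [-0.002, -0.0, -1.0]]
ft_force: [0.1, 0.5, -0.0]
grip_width: 0.0639
```

Run:
```python
from h import *
c,p,d=grab('wrist','w8'); cv2.imwrite('pics/w8b.png',cv2.resize(p,None,fx=1.42,fy=1.42)[:,:,::-1])
s=status.state();print(s['time_s'],np.round(s['tool_pos'],4),np.round(s['ee_rot'],3),s['grip_width'],s['ft_force'])
```

```text
15.5 [ 0.4686 -0.2976  0.0171] [[-0.772  0.636  0.002]
 [ 0.636  0.772 -0.002]
 [-0.002 -0.    -1.   ]] 0.06422982770604195 [0.51834213 0.29469715 1.00534308]
```

View pics/w8b.png

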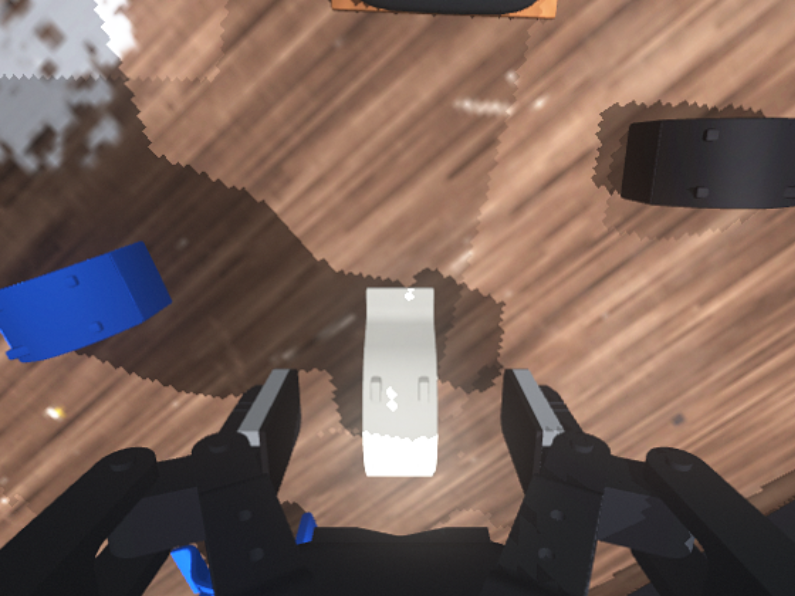

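The clip (363 to 437, scaled) is centred between the pads (299 to 503). I'm closing.

>>> servo_tool:
  moves:
    - {"twist": [0,0,0],"translation": [0,0,0],"grip": 0.8}
    - {"twist": [0,0,0],"translation": [0,0,0],"grip": 0.8}
    - {"twist": [0,0,0],"translation": [0,0,0],"grip": 0.8}
    - {"twist": [0,0,0],"translation": [0,0,0],"grip": 0.8}

```text
time_s: 16.0
tool_pos: [0.468, -0.2974, 0.0168]
ee_rot: [[-0.772, 0.636, 0.001], [0.636, 0.772, -0.001], [-0.001, -0.0, -1.0]]
ft_force: [0.2, 0.2, 4.7]
grip_width: 0.0196
```

>>> servo_tool:
  moves:
    - {"twist": [0,0,0],"translation": [0,0,-0.3],"grip": 0.8}
    - {"twist": [0,0,0],"translation": [0,0,-0.8],"grip": 0.8}
    - {"twist": [0,0,0],"translation": [0,0,-0.9],"grip": 0.8}
    - {"twist": [0,0,0],"translation": [0,0,-0.9],"grip": 0.8}
    - {"twist": [0,0,0],"translation": [0,0,-0.5],"grip": 0.8}

```text
time_s: 16.62
tool_pos: [0.4683, -0.2975, 0.1198]
ee_rot: [[-0.772, 0.636, 0.002], [0.636, 0.772, -0.002], [-0.002, -0.0, -1.0]]
ft_force: [0.1, 0.0, -0.1]
grip_width: 0.02
```

Run:
```python
from h import *
c,p,d=grab('wrist','w9'); cv2.imwrite('pics/w9b.png',cv2.resize(p,None,fx=1.42,fy=1.42)[:,:,::-1])
s=status.state();print(s['time_s'],np.round(s['tool_pos'],4),np.round(s['ee_rot'],3),s['grip_width'],s['ft_force'])
```

```text
16.675 [ 0.4691 -0.2981  0.1214] [[-0.772  0.636  0.004]
 [ 0.636  0.772 -0.003]
 [-0.005 -0.    -1.   ]] 0.01995533401058773 [ 1.67317233 -0.22740159  0.50816879]
```

View pics/w9b.png

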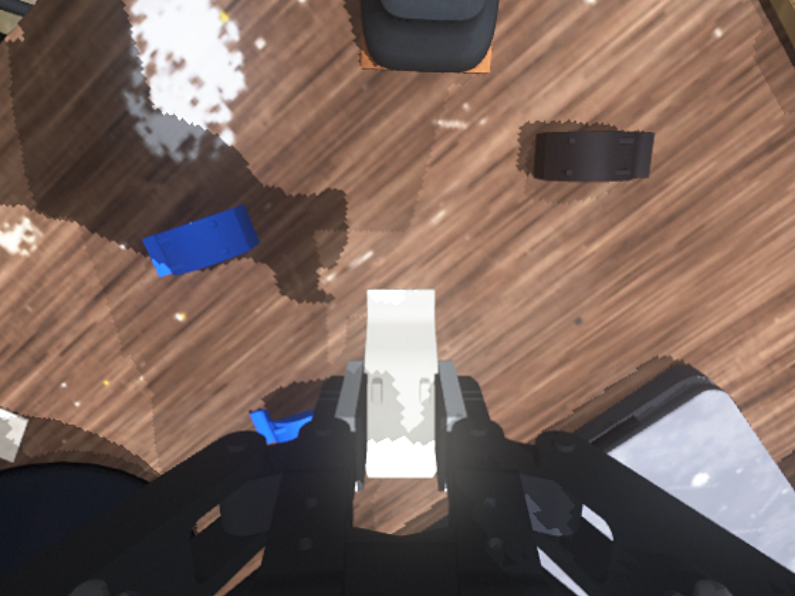

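The clip is held straight in the pads, spanning (366 to 436, 290 to 478) scaled. Next I'll measure its offset in the tool frame and plan the placing.

Run:
```python
from plan import *
c,p,d=load('w9'); W=cloud(c,d); s=status.state(); R=s['ee_rot'];t0=s['tool_pos']
for tag in ('w8','w9'):
    c,p,d=load(tag); W=cloud(c,d)
    # recover tool pose from camera pose: use known cam-in-tool
    T=c['camera_from_world']; o=-T[:3,:3].T@T[:3,3]
    A=np.array([[0.001,-.957,-.291],[1,.001,0],[0,-.291,.957]])
    Rt=T[:3,:3].T@A.T; U,_,V=np.linalg.svd(Rt); Rt=U@V; tt=o-Rt@np.array([.07417,0,-.13389]); print(tag,'tool',np.round(tt,4))
    Q=(W-tt)@Rt; o2=np.isfinite(Q).all(-1)
    m=o2&(np.abs(Q[...,1])<.009)&(Q[...,2]<(.012 if tag=='w8' else .03))&(Q[...,2]>-.03)&(np.abs(Q[...,0])<.05)
    q=Q[m]
    print('x pct',np.round(np.percentile(q[:,0],[0,.5,2,98,99.5,100])*1e3,1))
    for lo in np.arange(-.04,.04,.006):
        k=(q[:,0]>=lo)&(q[:,0]<lo+.006)
        if k.sum()>5: print(round(lo*1e3),k.sum(),'tz %.1f..%.1f'%tuple(np.percentile(q[k,2],[5,95])*1e3))
f=lambda q:[((x+.5)/1.42-.5,(y+.5)/1.42-.5) for x,y in q]
c,p,d=load('w9')
print('near end',np.round((ray_z(c,f([(400,289)]),.1214-.0135)-t0)@R*1e3,1),'far end top',np.round((ray_z(c,f([(400,478)]),.1214+.001)-t0)@R*1e3,1))
```

```text
w8 tool [ 0.468  -0.2972  0.0171]
x pct [-27.4 -26.3 -23.9  20.   20.7  21.8]
-28 152 tz -5.3..-1.4
-22 278 tz -9.2..-5.8
-16 420 tz -10.8..-8.9
-10 519 tz -11.5..-9.8
-4 634 tz -11.3..-8.7
2 669 tz -9.5..-6.0
8 808 tz -8.6..-1.3
14 947 tz -1.2..10.2
20 93 tz 9.9..11.9
w9 tool [ 0.4678 -0.2973  0.12  ]
x pct [-28.  -26.8 -23.9  29.7  30.4  30.8]
-28 166 tz -5.5..-1.4
-22 294 tz -9.4..-6.2
-16 429 tz -10.9..-8.9
-10 528 tz -11.5..-9.8
-4 639 tz -11.2..-8.6
2 660 tz -9.4..-5.8
8 826 tz -8.4..-0.8
14 948 tz -0.5..11.4
20 569 tz 11.7..15.8
26 407 tz 14.2..16.5
near end [[33.5 -0.2 13.3]] far end top [[-26.1  -0.2  -0.9]]
```

Run:
```python
from plan import *
plan([0.4680,-0.2974,0.1200],Rdown(np.radians(140.53)),[([0.567,0.0123,0.105],Rdown(np.radians(89.66)),12)],0.8)
```

```text
[{"twist":[0,0,0.53],"translation":[0.33,0.84,0.04],"grip":0.8},{"twist":[0,0,0.53],"translation":[0.4,0.81,0.04],"grip":0.8},{"twist":[0,0,0.53],"translation":[0.45,0.78,0.04],"grip":0.8},{"twist":[0,0,0.53],"translation":[0.51,0.74,0.04],"grip":0.8},{"twist":[0,0,0.53],"translation":[0.57,0.71,0.04],"grip":0.8}]
[{"twist":[0,0,0.53],"translation":[0.62,0.66,0.04],"grip":0.8},{"twist":[0,0,0.53],"translation":[0.66,0.61,0.04],"grip":0.8},{"twist":[0,0,0.53],"translation":[0.71,0.56,0.04],"grip":0.8},{"twist":[0,0,0.53],"translation":[0.74,0.51,0.04],"grip":0.8},{"twist":[0,0,0.53],"translation":[0.78,0.46,0.05],"grip":0.8}]
[{"twist":[0,0,0.53],"translation":[0.81,0.39,0.04],"grip":0.8},{"twist":[0,0,0.53],"translation":[0.85,0.34,0.05],"grip":0.8}]
end [0.5671 0.0124 0.105 ] yaw 89.65 tz [ 0.  0. -1.]
```

>>> servo_tool:
  moves:
    - {"twist": [0,0,0.53],"translation": [0.33,0.84,0.04],"grip": 0.8}
    - {"twist": [0,0,0.53],"translation": [0.4,0.81,0.04],"grip": 0.8}
    - {"twist": [0,0,0.53],"translation": [0.45,0.78,0.04],"grip": 0.8}
    - {"twist": [0,0,0.53],"translation": [0.51,0.74,0.04],"grip": 0.8}
    - {"twist": [0,0,0.53],"translation": [0.57,0.71,0.04],"grip": 0.8}

```text
time_s: 17.3
tool_pos: [0.5085, -0.1668, 0.111]
ee_rot: [[-0.487, 0.873, -0.002], [0.873, 0.487, 0.001], [0.002, -0.001, -1.0]]
ft_force: [0.4, 0.0, -0.4]
grip_width: 0.0202
```

>>> servo_tool:
  moves:
    - {"twist": [0,0,0.53],"translation": [0.62,0.66,0.04],"grip": 0.8}
    - {"twist": [0,0,0.53],"translation": [0.66,0.61,0.04],"grip": 0.8}
    - {"twist": [0,0,0.53],"translation": [0.71,0.56,0.04],"grip": 0.8}
    - {"twist": [0,0,0.53],"translation": [0.74,0.51,0.04],"grip": 0.8}
    - {"twist": [0,0,0.53],"translation": [0.78,0.46,0.05],"grip": 0.8}

```text
time_s: 17.92
tool_pos: [0.5497, -0.038, 0.1047]
ee_rot: [[-0.139, 0.99, -0.002], [0.99, 0.139, 0.0], [0.001, -0.002, -1.0]]
ft_force: [0.8, 0.0, 0.0]
grip_width: 0.0192
```

>>> servo_tool:
  moves:
    - {"twist": [0,0,0.53],"translation": [0.81,0.39,0.04],"grip": 0.8}
    - {"twist": [0,0,0.53],"translation": [0.85,0.34,0.05],"grip": 0.8}
    - {"twist": [0,0,0],"translation": [0,0,0.3],"grip": 0.8}
    - {"twist": [0,0,0],"translation": [0,0,0.2],"grip": 0.8}
    - {"twist": [0,0,0],"translation": [0,0,0],"grip": 0.8}

```text
time_s: 18.55
tool_pos: [0.5656, 0.012, 0.0867]
ee_rot: [[0.007, 1.0, -0.003], [1.0, -0.007, 0.0], [0.0, -0.003, -1.0]]
ft_force: [-0.3, -0.2, -1.0]
grip_width: 0.0198
```

Run:
```python
from h import *
c,p,d=grab('wrist','w10'); cv2.imwrite('pics/w10b.png',cv2.resize(p,None,fx=1.42,fy=1.42)[:,:,::-1])
s=status.state();print(s['time_s'],np.round(s['tool_pos'],4),np.round(s['ee_rot'],3),s['grip_width'],s['ft_force'])
```

```text
18.6 [0.5661 0.012  0.0873] [[ 0.007  1.    -0.002]
 [ 1.    -0.007  0.   ]
 [ 0.    -0.002 -1.   ]] 0.019596725371154824 [ 0.02513663 -0.31871808 -0.78382086]
```

View pics/w10b.png

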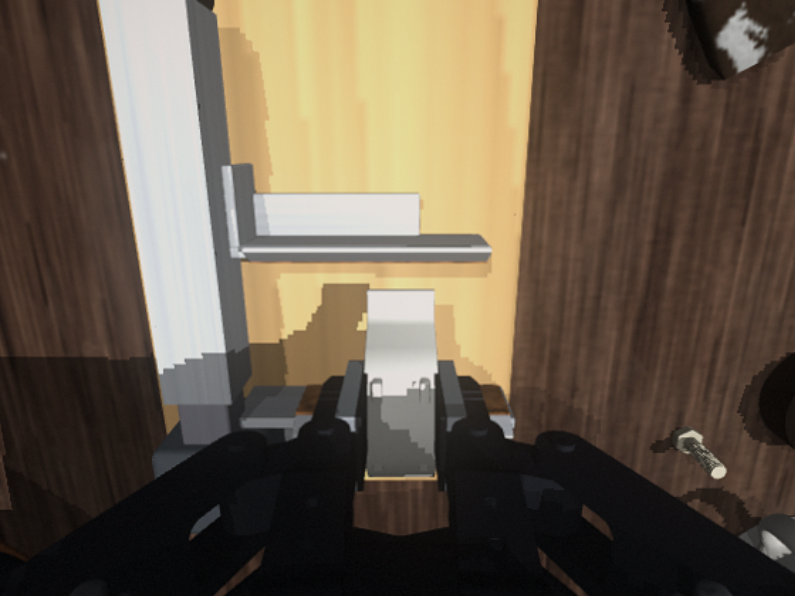

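Run:
```python
from h import *
c,p,d=load('w10'); W=cloud(c,d); s=status.state()
f=lambda q:[((x+.5)/1.42-.5,(y+.5)/1.42-.5) for x,y in q]
for u in (200,230,260,300,330):
    print('far',u,[(v,tuple(int(x) for x in np.round(W[v,u]*1e3,0))) for v in range(170,188,2)])
for u in (215,222,350):
    print('fix',u,[(v,tuple(int(x) for x in np.round(W[v,u]*1e3,0))) for v in range(268,296,3)])
print('far lip lower edge z46', np.round(ray_z(c,f([(300,262),(460,262)]),[.046,.046]),4))
print('fixed cork base', np.round(ray_z(c,f([(315,386),(495,386)]),.015),4))
# median fixed face y for 20<z<42 in cork x-range
m=np.isfinite(W).all(-1)&(W[...,2]>.02)&(W[...,2]<.042)&(W[...,1]<-.012)&(W[...,1]>-.026)&(W[...,0]>.525)&(W[...,0]<.61); print('fixed face y',np.median(W[m][:,1]),m.sum())
# clip yaw: edges of clip
sub=p[200:270,250:315]
```

```text
far 200 [(170, (520, 52, 36)), (172, (522, 53, 42)), (174, (523, 52, 45)), (176, (524, 52, 50)), (178, (524, 51, 51)), (180, (523, 50, 49)), (182, (522, 48, 46)), (184, (522, 46, 44)), (186, (514, 38, 15))]
far 230 [(170, (537, 52, 35)), (172, (538, 52, 41)), (174, (538, 52, 44)), (176, (539, 52, 52)), (178, (539, 51, 51)), (180, (539, 49, 49)), (182, (538, 48, 47)), (184, (538, 46, 44)), (186, (533, 38, 15))]
far 260 [(170, (553, 52, 35)), (172, (554, 52, 42)), (174, (554, 51, 44)), (176, (554, 52, 52)), (178, (554, 51, 50)), (180, (554, 50, 50)), (182, (554, 48, 47)), (184, (554, 46, 44)), (186, (552, 38, 15))]
far 300 [(170, (576, 52, 35)), (172, (575, 52, 41)), (174, (575, 52, 45)), (176, (575, 52, 51)), (178, (575, 51, 51)), (180, (575, 49, 47)), (182, (575, 48, 47)), (184, (575, 46, 44)), (186, (577, 38, 15))]
far 330 [(170, (592, 52, 36)), (172, (591, 52, 41)), (174, (591, 51, 44)), (176, (590, 52, 52)), (178, (590, 51, 51)), (180, (590, 49, 49)), (182, (591, 48, 47)), (184, (591, 46, 44)), (186, (596, 38, 14))]
fix 215 [(268, (520, -19, 14)), (271, (521, -18, 18)), (274, (522, -18, 23)), (277, (522, -18, 27)), (280, (523, -18, 31)), (283, (524, -18, 35)), (286, (525, -18, 38)), (289, (525, -19, 41)), (292, (526, -18, 45)), (295, (526, -20, 46))]
fix 222 [(268, (525, -18, 14)), (271, (526, -18, 19)), (274, (526, -18, 23)), (277, (527, -18, 27)), (280, (528, -18, 31)), (283, (528, -19, 34)), (286, (542, 19, 104)), (289, (542, 19, 105)), (292, (543, 19, 108)), (295, (545, 24, 118))]
fix 350 [(268, (611, -19, 14)), (271, (610, -18, 20)), (274, (609, -19, 23)), (277, (608, -18, 28)), (280, (608, -18, 32)), (283, (607, -18, 35)), (286, (606, -19, 38)), (289, (606, -18, 42)), (292, (605, -19, 44)), (295, (605, -21, 45))]
far lip lower edge z46 [[0.5282 0.0466 0.046 ]
 [0.5876 0.0463 0.046 ]]
fixed cork base [[ 0.5246 -0.0207  0.015 ]
 [ 0.6099 -0.0212  0.015 ]]
fixed face y -0.01833996183259778 340
```

Fixed face at y = -0.0183 and far face at about 0.046, so the gap is about 64.3 mm. The clip ends sit about 2.3 and 3.5 mm clear, so I'll nudge 0.5 mm towards +y and lower.

>>> servo_tool:
  moves:
    - {"twist": [0,0,0],"translation": [0.018,0,0.5],"grip": 0.8}
    - {"twist": [0,0,0],"translation": [0,0,0.5],"grip": 0.8}
    - {"twist": [0,0,0],"translation": [0,0,0.4],"grip": 0.8}
    - {"twist": [0,0,0],"translation": [0,0,0.2],"grip": 0.8}
    - {"twist": [0,0,0],"translation": [0,0,0.1],"grip": 0.8}

```text
time_s: 19.23
tool_pos: [0.5666, 0.0134, 0.0364]
ee_rot: [[0.006, 1.0, -0.001], [1.0, -0.006, 0.0], [0.0, -0.001, -1.0]]
ft_force: [-0.2, -1.3, -0.9]
grip_width: 0.0193
```

>>> servo_tool:
  moves:
    - {"twist": [0,0,0],"translation": [0,0,0.04],"grip": 0.8}
    - {"twist": [0,0,0],"translation": [0,0,0],"grip": 0.8}
    - {"twist": [0,0,0],"translation": [0,0,0],"grip": 0.8}

```text
time_s: 19.6
tool_pos: [0.5672, 0.0133, 0.0363]
ee_rot: [[0.006, 1.0, 0.001], [1.0, -0.006, -0.0], [-0.0, 0.001, -1.0]]
ft_force: [-0.0, 1.0, 0.4]
grip_width: 0.02
```

>>> servo_tool:
  moves:
    - {"twist": [0,0,0],"translation": [-0.02,0,0.05],"grip": 0.8}
    - {"twist": [0,0,0],"translation": [0,0,0.05],"grip": 0.8}
    - {"twist": [0,0,0],"translation": [0,0,0.03],"grip": 0.8}
    - {"twist": [0,0,0],"translation": [0,0,0],"grip": 0.8}

```text
time_s: 20.1
tool_pos: [0.5668, 0.0127, 0.0319]
ee_rot: [[0.006, 1.0, -0.0], [1.0, -0.006, 0.0], [0.0, -0.0, -1.0]]
ft_force: [0.3, 0.2, 0.6]
grip_width: 0.0195
```

Run:
```python
from h import *
s=status.state();print(s['time_s'],np.round(s['tool_pos'],4),s['ft_force'])
c,p,d=grab('wrist','w11'); cv2.imwrite('pics/w11b.png',cv2.resize(p,None,fx=1.42,fy=1.42)[:,:,::-1])
W=cloud(c,d)
print([(v,tuple(int(x) for x in np.round(W[v,281]*1e3,0))) for v in range(185,225,3)])
```

```text
20.1 [0.5668 0.0127 0.0319] [0.33853198 0.20879812 0.59430773]
[(185, (566, 54, 21)), (188, (566, 52, 22)), (191, (566, 52, 26)), (194, (566, 52, 32)), (197, (566, 52, 36)), (200, (566, 52, 40)), (203, (566, 52, 43)), (206, (566, 51, 43)), (209, (566, 52, 51)), (212, (566, 51, 52)), (215, (566, 49, 48)), (218, (566, 47, 46)), (221, (566, 36, 18)), (224, (566, 35, 18))]
```

View pics/w11b.png

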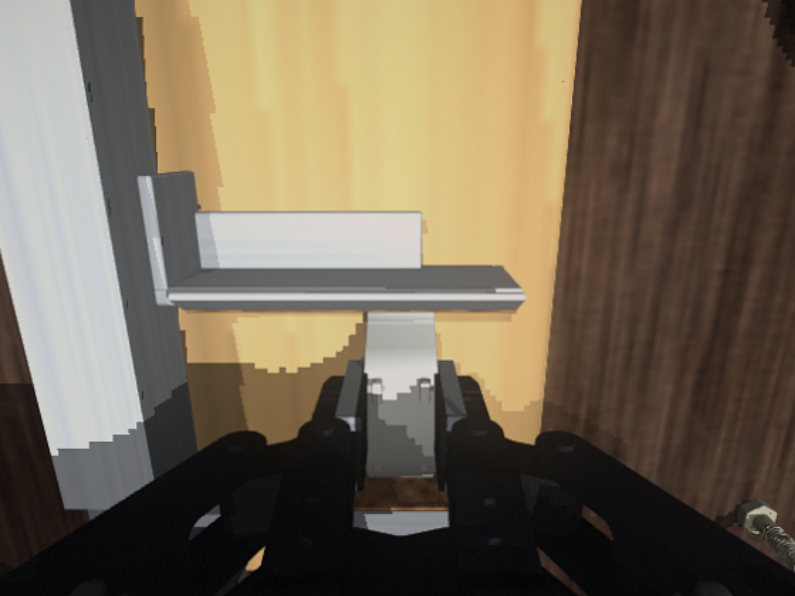

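The clip is in the gap: its far end is at (400,477) with bare cork beyond, and its near foot goes under the far stop's lip at v of about 312. The foot top is at z = 18 mm, so it is on the board. I'm releasing and lifting clear.

>>> servo_tool:
  moves:
    - {"twist": [0,0,0],"translation": [0,0,0],"grip": 0.3}
    - {"twist": [0,0,0],"translation": [0,0,0],"grip": 0}
    - {"twist": [0,0,0],"translation": [0,0,0],"grip": 0}
    - {"twist": [0,0,0],"translation": [0,0,0],"grip": 0}

```text
time_s: 20.65
tool_pos: [0.5669, 0.0128, 0.032]
ee_rot: [[0.006, 1.0, 0.0], [1.0, -0.006, 0.0], [0.0, 0.0, -1.0]]
ft_force: [1.1, 0.6, -0.7]
grip_width: 0.0425
```

>>> servo_tool:
  moves:
    - {"twist": [0,0,0],"translation": [0,0,-0.3],"grip": 0}
    - {"twist": [0,0,0],"translation": [0,0,-0.6],"grip": 0}
    - {"twist": [0,0,0],"translation": [0,0,-0.9],"grip": 0}
    - {"twist": [0,0,0],"translation": [0,0,-0.9],"grip": 0}
    - {"twist": [0,0,0],"translation": [0,0,-0.9],"grip": 0}

```text
time_s: 21.28
tool_pos: [0.5673, 0.0127, 0.1426]
ee_rot: [[0.006, 1.0, 0.002], [1.0, -0.006, -0.0], [-0.0, 0.002, -1.0]]
ft_force: [-0.3, -1.0, -0.4]
grip_width: 0.0427
```

>>> servo_tool:
  moves:
    - {"twist": [0,0,0],"translation": [-0.8,0,-0.9],"grip": 0}
    - {"twist": [0,0,0],"translation": [-0.8,0,-0.5],"grip": 0}
    - {"twist": [0,0,0],"translation": [0,0,0],"grip": 0}
    - {"twist": [0,0,0],"translation": [0,0,0],"grip": 0}

```text
time_s: 21.78
tool_pos: [0.5662, -0.0348, 0.1822]
ee_rot: [[0.006, 1.0, 0.0], [1.0, -0.006, 0.001], [0.001, -0.0, -1.0]]
ft_force: [-0.1, -0.8, -0.2]
grip_width: 0.0429
```

Run:
```python
from h import *
s=status.state();print(s['time_s'],np.round(s['tool_pos'],4),s['ft_force'],s['grip_width'])
c,p,d=grab('wrist','w12'); cv2.imwrite('pics/w12b.png',cv2.resize(p,None,fx=1.42,fy=1.42)[:,:,::-1])
c2,p2,d2=grab('top','top12')
c3,p3,d3=grab('scene','scene12')
cv2.imwrite('pics/top12c.png',cv2.resize(p2[140:280,110:420],None,fx=2.5,fy=2.5,interpolation=cv2.INTER_CUBIC)[:,:,::-1])
cv2.imwrite('pics/scene12c.png',cv2.resize(p3[170:300,190:420],None,fx=3.4,fy=3.4,interpolation=cv2.INTER_CUBIC)[:,:,::-1])
```

```text
21.775 [ 0.5662 -0.0348  0.1822] [-0.11027598 -0.84946886 -0.16703899] 0.04290152262134295
```

View pics/w12b.png

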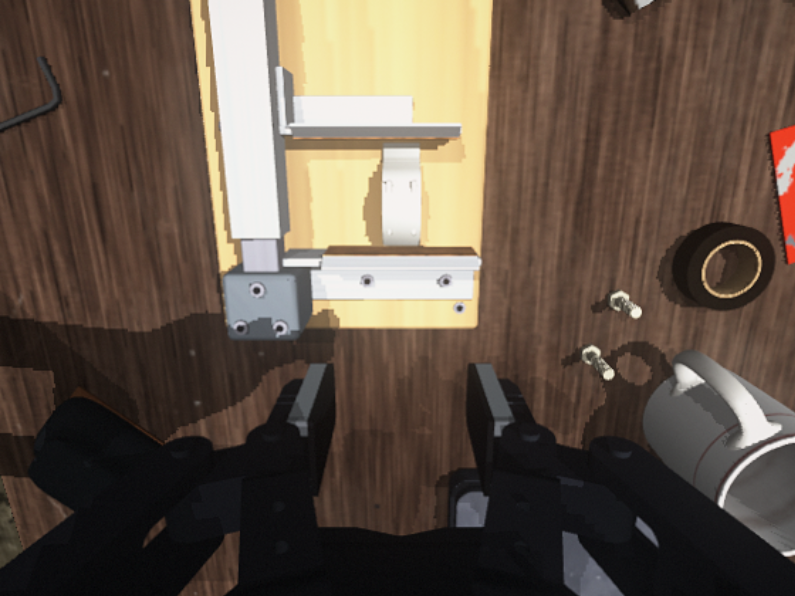

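View pics/top12c.png

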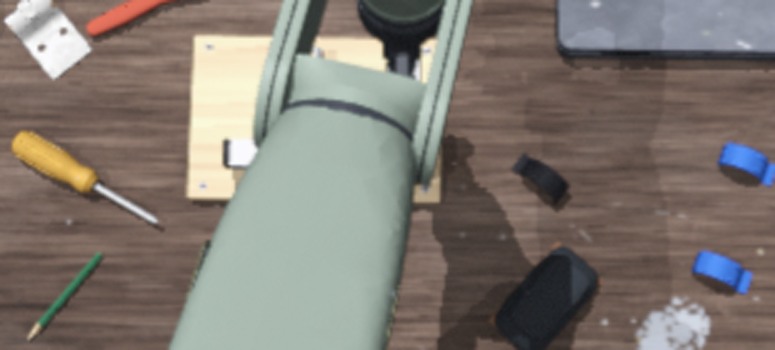

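View pics/scene12c.png

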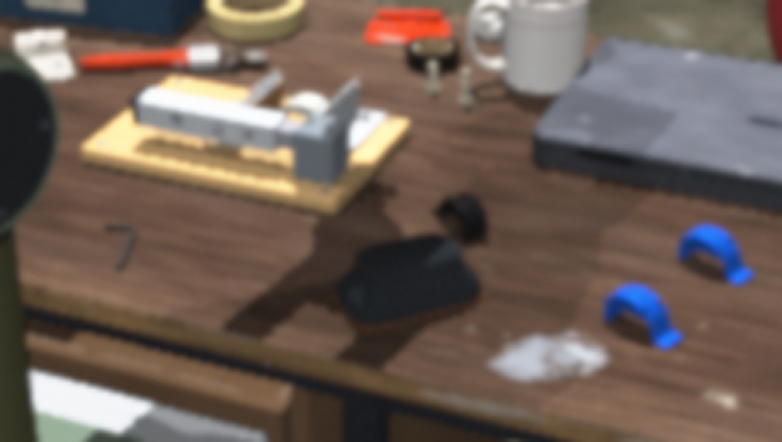

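The clip lies lengthwise between the stops in the wrist view (382 to 422, 148 to 245). The sanding block and screwdriver look unmoved. I'll put numbers on it.

Run:
```python
from h import *
c,p,d=load('w12'); W=cloud(c,d)
f=lambda q:[((x+.5)/1.42-.5,(y+.5)/1.42-.5) for x,y in q]
cc=np.array([0.5342,0.0525]);a=-0.006;R=np.array([[np.cos(a),-np.sin(a)],[np.sin(a),np.cos(a)]])
J=np.dstack([(W[...,:2]-cc)@R,W[...,2]])*1e3
g=np.isfinite(J).all(-1)
box=np.zeros(d.shape,bool); box[98:180,260:305]=True
m=g&box&(J[...,2]>17.5)&(J[...,1]>-68)&(J[...,1]<-8)&(J[...,0]>5)
q=J[m]; print(len(q),'clip x',np.percentile(q[:,0],[1,50,99]),'y',np.percentile(q[:,1],[1,99]),'zmax',np.percentile(q[:,2],98))
for lo in range(-70,-5,6):
    k=(q[:,1]>=lo)&(q[:,1]<lo+6)
    if k.sum()>5: print(lo,k.sum(),'x %.1f..%.1f'%tuple(np.percentile(q[k,0],[3,97])),'z %.1f'%np.median(q[k,2]))
e=ray_z(c,f([(385,148),(419,148),(383,244),(421,244)]),[.018,.018,.03,.03]); print('corners jig',np.round((e[:,:2]-cc)@R*1e3,1))
# sleeve: tube end
t=ray_z(c,f([(258,241)]),.059); print('tube end jig y',np.round((t[:,:2]-cc)@R*1e3,1))
# bystanders: compare top images
c0,p0,_=load('top0');c1,p1,_=load('top12')
for n,(y0,y1,x0,x1) in dict(block=(236,284,305,352),driver=(190,232,112,175)).items():
    r=cv2.phaseCorrelate(cv2.cvtColor(p0[y0:y1,x0:x1],cv2.COLOR_RGB2GRAY).astype(np.float32),cv2.cvtColor(p1[y0:y1,x0:x1],cv2.COLOR_RGB2GRAY).astype(np.float32)); print(n,r)
c3,p3,_=load('scene12'); q=proj(c3,np.array((0.4707,.0522,.046)))[0]; u,v=q.astype(int); print(q)
cv2.imwrite('pics/s12btn.png',cv2.resize(p3[v-25:v+25,u-35:u+35],None,fx=10,fy=10,interpolation=cv2.INTER_CUBIC)[:,:,::-1])
```

```text
1703 clip x [22.13339057 32.73501657 43.27969056] y [-66.71195383 -11.91447933] zmax 43.514604189141465
-70 79 x 22.1..42.5 z 34.8
-64 181 x 22.1..43.4 z 38.6
-58 193 x 22.2..43.2 z 41.5
-52 191 x 22.3..43.1 z 42.6
-46 216 x 22.4..43.1 z 42.6
-40 216 x 22.4..43.1 z 40.6
-34 215 x 22.3..43.1 z 37.8
-28 216 x 22.2..43.2 z 31.8
-22 157 x 22.4..42.7 z 20.4
-16 35 x 22.7..42.0 z 17.9
corners jig [[ 23.5 -12. ]
 [ 43.6 -12. ]
 [ 22.2 -67.3]
 [ 45.  -67.3]]
tube end jig y [[-44.3 -60.1]]
block ((0.48410583353757985, 0.36017722576543676), 0.4550643302500248)
driver ((0.015899305810101794, 0.5055222624480784), 1.0046485778358247)
[251.3301688  207.95353205]
```

View pics/s12btn.png

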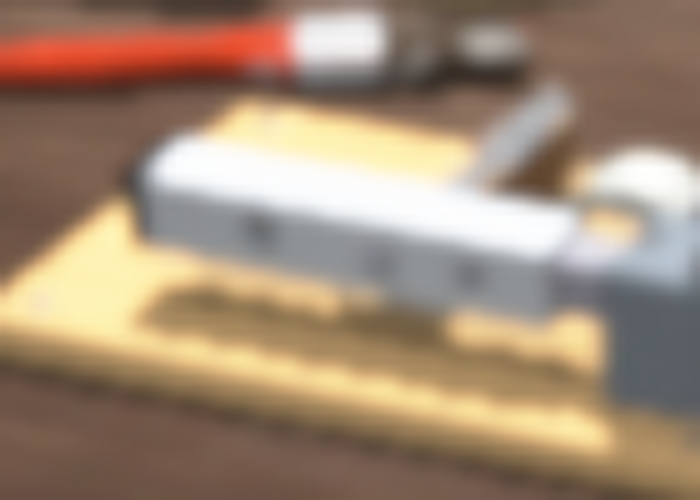

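The checks agree. The clip is at jig x = 33 mm and y of about -38 mm, square to y, with its foot top at 18 mm and arch top at 43.5 mm, so it is flat on the 15 mm board. In the scene crop the button fills the middle hole (380,262), with empty holes at (468,275) and (262,230). I'm handing in.

Run:
```python
from h import *
s=status.state();print(s['time_s'],np.round(s['joint_velocities'],4),s['ft_force'])
print(ticket.job_done())
```

```text
21.925 [-0.0005  0.0036 -0.0027 -0.0033 -0.0022 -0.0019] [-0.24999332  0.07774507  0.49859268]
the job is handed in; nothing more can be done
None
```

I reset the jig to the next hole, laid the white clip in the shortened gap, and handed the job in at 21.9 s of robot time. No verdict was reported.

**What I did:** I pinched the tube over the button and slid it gently inwards. The side force I read stayed at about 5 N or less, measured at the end of each move. I then let go, gripped the white clip across its back, turned it along the jig's y and released it between the stops.

**Last checks:**
- **Button:** a close wrist picture before I released the tube shows it fully out through the next hole. In the last scene picture it appears in the middle of the three holes, with the outer two empty.
- **Gap:** about 64 mm between the cork faces.
- **Clip:** at jig x of about 33 mm and y of about -38 mm, square to the stops. Its height profile puts it flat on the board. The end at the far stop was partly hidden by the lip, so y comes from the visible end and the grasp position.
- **Bystanders:** the sanding block and screwdriver look unmoved in the top view, with image shifts of about half a pixel (roughly 1 mm). The match on the sanding block was weaker, probably because of a shadow.

**What disagreed:** the tube's travel came out at about 30.7 mm from the hole spacing, 31.7 mm from the arm, and 33 to 34 mm from the tube end in the pictures. I did not clearly feel the hard stop against the button; I stopped when the picture showed it fully out.

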